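Pack a screwdriver under the toolbox's cantilever tray

ROBOT

A 7-joint arm with a two-finger parallel gripper is mounted at the origin on a cart in front of the work surface, level with it; the furniture and walls round the work are solid. World frame = base frame: x ahead of the robot, y to its left, z up, the work surface at z = 0. Lengths are in mm, angles in rad, forces in N, time in s.
With the tool pointing down it reaches from about 350 to 900 mm from the base axis. Payload 19.9 kg.
Tool frame: the origin (TCP) lies at the very end of the fingers, on their centre line; the grasp point (between the pads) lies 19 mm behind it; z points along the fingers, y is the line along which they close (so a half turn about z gives the same grasp; the last joint's range is limited). The gripper opens to 94 mm and grips with 3 to 60 N. Pads are 16 mm wide; open, the fingers measure 119 mm over their backs; the gripper's body (75 mm by 177 mm) begins 78 mm behind the grasp point.
Start: joints at [-1.296, 0.417, -0.01, 1.614, 0.005, 1.111, -0.053], TCP at [194.694, 593.878, 183.025] pointing down, gripper open.
Joint ranges: [-2.81, 2.81], [-0.39, 2.02], [-1.27, 1.25], [0.06, 2.57], [-1.19, 4.33], [0.19, 2], [-2.82, 2.82]. Speed limits (rad/s): [1.89, 1.89, 2.39, 2.39, 3.01, 3.01, 3.01].

INTERFACE

Orientations are given as a unit quaternion [x, y, z, w].
In Python, from cell import arm gives the robot as it stands. The module is installed in compiled form; this text tells all that it offers.
- The arm moves only by the tool drive_tool, never from a script. Its argument "deltas" is a list of rows, each an object with "linear": the shift along the tool's x, y, z in mm, a list of three; "turn": the turn about the tool's z in degrees. In form: [{"linear": [tx, ty, tz], "turn": turn}, ...]. A call has exactly 8 rows; each row is the pose to reach, as a shift and turn from the pose commanded when the call began, along the tool's axes at that moment; what a row does not reach only later rows make up. A row lasts 1/12 s, in which the tool goes at most 41.7 mm and 7.16 degrees, less where a joint would pass 70% of its speed; a pose out of reach is approached as far as the arm can. A call with a gripper value outside its range is refused whole. "grip" is the gripper's target within -1 to 1 (fully open at 1, half-way at 0, shut at -1), set as the call begins (left out, the last holds). The fingers move at their own pace and stop on an object; "newtons" is the grip in N (left out, the last holds). Time passes only in rows, so rows that repeat a pose let the fingers close, or fill a call up. It gives the time, the measured TCP pose, the force, the opening and the grip force at its end, in the units of the state.
- arm.state(): the state, without advancing time (a new reading comes with each control period).
- arm.read_camera(name): name is "side" or "top"; returns a dict with "image" (384x512x3 uint8, red, green, blue), "range_z" (384x512 float32, mm along the optical axis (not along the pixel's ray), 0 where there is no reading), "fx", "fy", "cx", "cy" (pixels), "D" ([k1, k2, p1, p2, k3] as OpenCV has them; the pictures are not rectified), "T" (4x4, takes a point from camera to world coordinates). Camera axes: x right, y up, looking along -z (the intrinsics and any distortion apply to the point x, -y, -z); pixel columns grow to the right and rows downward; lengths in mm; the calibration is good to about 2 mm. A picture is of the moment at which its call begins.
- arm.sign_off(): hands the job in; it is judged then, once.
The state is a dict: "t": time; "qpos": joint angles; "joint_velocities": joint speeds; "joint_torque": joint torques, N m; "position": TCP position; "tool_rot": TCP orientation; "contact_force": force on the tool from outside, world axes, zero at the start; "wrist_torque": the same for the moment, N m; "grip_width": finger opening in mm; "gripper_force": force on a finger pad.
Only numpy, scipy, OpenCV 4.12 (cv2) and the standard library are available. Lean on these libraries where they do the work, as an engineer would, in place of code of your own. Each camera call takes 0.05 s, during which the arm holds its last target. There are 200 camera calls.

TASK

Put the green-handled screwdriver away in the red cantilever toolbox: swing the top tray up and over until it rests fully open, lower the screwdriver all the way down into its fitted bed in the bottom of the box before letting go of it, then swing the tray back and lower it gently until it is fully shut, with the marker and the small spanner still in it. Leave the red screwdriver in the rack, and the jar and the tape measure where they stand.

Things in the scene. Friction and masses are not known exactly. Their poses are not given: they have to be found in the camera images.
- tray_grip (a point): Centre of the tray's fixed carrying bar: black rubber, 14 mm thick, 90 mm long, along its x axis; 22 mm above the tray's rim, 59 mm above the tray floor. Take it from above. Tray 212 x 138 x 40 mm, red, about 0.4 kg; it always stays level, its x and y axes are the toolbox's. The toolbox stands fast on the bench.
- tray_arm (a joint): Swing of the tray's steel arms, rad: 0 shut, 2.27 fully open on its stop. The bar moves without turning on a circle of radius 100 mm in the toolbox's y-z plane: at value q it has gone from its shut place by 97 - 100 sin(1.309 - q) mm along the toolbox's +y and 100 cos(1.309 - q) - 26 mm up. Past upright (1.31) it falls to the other side by its weight; let go only at rest.
- bed (a point): Where the screwdriver's middle belongs. z up, x along the toolbox, y to the side the tray opens to. Bed in black foam with a yellow floor: handle part 32 mm wide towards -x, shaft part 16 mm wide towards +x, 188 mm long; floor 12 mm below this point, foam top 24 mm above, case rim 40 mm above (wall 66 mm off in -y, 70 in +y). Fingers fit beside the handle only in the cut-outs, down to the floor and across the whole case, from x = -47 to +3 mm.
- driver_mid (a point): Middle of the green-handled screwdriver, 172 mm long, 90 g; its y axis runs along it, the handle's end at +86 mm, the blade's tip at -86 (it stands on -73). Handle 24 mm thick, from -2 to +86 mm; shaft 6 mm. At the start it stands tip down, leaning up to 4 degrees, in a sleeve of the rack with the last 45 mm of the handle showing.
- rack: Rack standing fast on the bench, plywood base 196 x 66 mm; origin under its centre, z up. Three white upright pipe sleeves in a row along its x axis at -56, 0 and +56 mm, 38 mm outside, 31 mm inside, rims 128 mm up. Screwdrivers stand in two of them: lift straight up 115 mm to clear.
- red_mid (a point): Middle of the red-handled screwdriver (197 mm long, handle 26 mm thick), standing in another sleeve of the rack, its end about 200 mm up; leave it there.
- tray_floor (a point): Centre of the tray's floor (inside 206 x 132 mm).
- marker_mid (a point): Middle of the red and white marker pen, 132 x 17 mm, lying lengthwise in the tray on one side of the carrying bar; it stays in the tray.
- spanner_mid (a point): Middle of the small steel spanner, 148 x 24 x 7 mm, lying lengthwise in the tray on the other side of the bar; it stays in the tray.
- jar_mid (a point): Middle of the glass jar of screws, 66 mm wide, 96 mm tall, standing on the bench behind; leave it.
- measure_mid (a point): Middle of the yellow tape measure, 34 x 73 x 68 mm, standing on the bench behind; leave it.
Not all that is in view belongs to the job. Leave any black look-alike of the part that bears driver_mid alone.

How it is judged (in metres and radians):
On the way, in this order (a step that is already met when the one before it is completed fails the run):
1. the tray has been swung over and rests fully open (value of joint tray_arm above 2.2 rad), for 0.2 s.
2. the green screwdriver is down in its bed, still held in the fingers (horizontal distance between driver_mid and bed below 0.013 m and z of driver_mid in the frame of bed between -0.006 and 0.009 m and angle between the y axis of driver_mid and the x axis of bed, either way round below 0.12 rad and contact force between the fingers and driver above 0.5 N), for 0.1 s.
3. the green screwdriver lies flat in its bed, let go (horizontal distance between driver_mid and bed below 0.013 m and z of driver_mid in the frame of bed between -0.006 and 0.006 m and angle between the y axis of driver_mid and the x axis of bed, either way round below 0.12 rad and contact force between the fingers and driver below 0.1 N), for 0.2 s.
At the end, for the whole second after the job is handed in: The tray is shut (within 0.05 rad), the green screwdriver lies still in its bed (middle within 13 mm sideways and 6 mm in height, axis within 0.12 rad), and the marker and spanner are in the tray (within 90 mm of the middle of its floor) (value of joint tray_arm below 0.05 rad and horizontal distance between driver_mid and bed below 0.013 m and z of driver_mid in the frame of bed between -0.006 and 0.006 m and angle between the y axis of driver_mid and the x axis of bed, either way round below 0.12 rad and distance between each of marker_mid, spanner_mid and tray_floor below 0.09 m and linear speed of driver below 0.03 m/s); the robot touches nothing.
It fails at once if the tray is let fall or slammed onto its seat or its open stop (faster than 3 rad/s in the last 0.12 rad) ((value of joint tray_arm below 0.12 rad and velocity of joint tray_arm below -3 rad/s) or (value of joint tray_arm above 2.15 rad and velocity of joint tray_arm above 3 rad/s)).
It fails at once if the green screwdriver is dropped into its bed (faster than 0.5 m/s there) (horizontal distance between driver_mid and bed below 0.05 m and z of driver_mid in the frame of bed below 0.05 m and linear speed of driver above 0.5 m/s).
It fails at once if the red screwdriver is moved by more than 40 mm (distance of red_mid from where it was at the start of the episode above 0.04 m).
It fails at once if the jar or the tape measure is moved by more than 30 mm (distance of any of jar_mid, measure_mid from where it was at the start of the episode above 0.03 m).
It also fails if it takes over 72 s, if anything falls off the work surface, if the arm or the gripper's body presses on something with over 40 N, if the wrist force passes 120 N, or if a joint passes its speed limit or range.

## Working session

There is one attempt and no reset: what is moved stays moved. The work goes in short steps, Python scripts to look and compute and a tool call to move; the robot and the scene stay as the last step left them, time stands still between calls to the robot, and variables do not carry over. Pictures are saved under pics/ and viewed, at most 10 in all, crops included, and the job is handed in when it is done.

Besides the shell and the picture viewer there is one more tool, called by a JSON object that holds its "op" and its "data", one argument or row to a line. drive_tool: Moves the arm, as the interface text tells. Its arguments: {"type":"object","properties":{"deltas":{"type":"array","items":{"type":"object","properties":{"linear":{"type":"array","items":{"type":"number"}},"turn":{"type":"number"}}}},"grip":{"type":"number"},"newtons":{"type":"number"}},"required":["deltas"]}

```bash
mkdir -p pics; cat > h.py <<'E'
import numpy as np, cv2, pickle
from cell import arm
def snap(n,tag):
    c=arm.read_camera(n); pickle.dump(c,open(f'pics/{tag}.pkl','wb'))
    cv2.imwrite(f'pics/{tag}.png',c['image'][...,::-1]); return c
def load(tag): return pickle.load(open(f'pics/{tag}.pkl','rb'))
def cloud(c):
    v,u=np.mgrid[0:384,0:512].astype(float)
    K=np.array([[c['fx'],0,c['cx']],[0,c['fy'],c['cy']],[0,0,1]])
    p=cv2.undistortPoints(np.stack([u.ravel(),v.ravel()],1)[:,None],K,np.array(c['D'],float))[:,0]
    z=c['range_z'].ravel().astype(float)
    P=np.stack([p[:,0]*z,-p[:,1]*z,-z,np.ones_like(z)],1)@np.array(c['T']).T
    P=P[:,:3]; P[z==0]=np.nan
    return P.reshape(384,512,3)
def at(c,pts):
    P=cloud(c)
    for u,v in pts: print((u,v),np.round(np.nanmedian(P[v-1:v+2,u-1:u+2].reshape(-1,3),0),1))
E
python3 - <<'E'
from h import *
a=snap('top','t0');b=snap('side','s0')
cv2.imwrite('pics/both.png',cv2.resize(np.vstack([a['image'],b['image']])[...,::-1],(400,600)))
s=arm.state();print(s)
E
```

```text
{'t': 0.1, 'qpos': array([-1.29546642,  0.41793072, -0.01031479,  1.61406377,  0.00473413,
        1.11070182, -0.05299684]), 'joint_velocities': array([-0.00073149, -0.00111191, -0.00048046, -0.00222135,  0.00124459,
       -0.0013174 ,  0.00033486]), 'joint_torque': array([ 2.00164366e-03, -8.52577257e+01,  6.40248433e-01, -4.26695395e+01,
       -4.88417828e-02,  1.63537095e-02,  7.37970879e-06]), 'position': array([194.6309674 , 593.56325152, 182.49865618]), 'tool_rot': array([ 1.57734968e-01,  9.87481335e-01, -5.39587827e-04, -3.03609138e-05]), 'contact_force': array([ 0.48566904, -0.40674693, -0.04751637]), 'wrist_torque': array([0.03414473, 0.0252426 , 0.0176551 ]), 'gripper_force': 0.0, 'grip_width': 94.19587930425003}
```

View pics/t0.png

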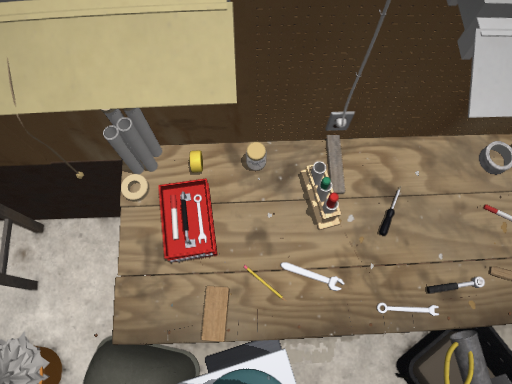

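View pics/s0.png

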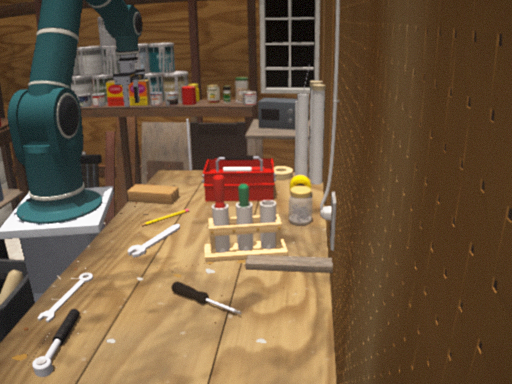

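```bash
python3 - <<'E'
from h import *
a=load('t0');b=load('s0')
t=cv2.resize(a['image'][170:270,150:350][...,::-1],(800,400),interpolation=cv2.INTER_CUBIC)
s=cv2.resize(b['image'][150:270,190:320][...,::-1],(600,554),interpolation=cv2.INTER_CUBIC)
cv2.imwrite('pics/tc.png',t);cv2.imwrite('pics/sc.png',s)
at(a,[(185,195),(184,219),(188,243),(174,222),(200,215),(326,184),(333,200),(319,167),(256,150),(196,161),(135,187)])
P=cloud(a)
# tray/case outline from depth: red pixels
im=a['image'].astype(int); m=(im[...,0]>90)&(im[...,1]<60)&(im[...,2]<70)
m[:, :150]=0;m[:,230:]=0
Q=P[m]; 
for lo,hi in [(0,40),(40,80),(80,100),(100,110),(110,120),(120,130),(130,140),(140,150)]:
    k=(Q[:,2]>lo)&(Q[:,2]<hi)
    if k.sum()>4: print(lo,hi,k.sum(),cv2.minAreaRect(Q[k][:,:2].astype(np.float32)))
E
```

```text
(185, 195) [643.5 -10.1  79. ]
(184, 219) [564.5   6.  122.3]
(188, 243) [504.3  15.8  84.8]
(174, 222) [578.5  40.7  73.6]
(200, 215) [578.6 -36.4  63.7]
(326, 184) [ 530.7 -393.9  171.1]
(333, 200) [ 475.9 -388.8  197.4]
(319, 167) [ 608.8 -413.4   88.9]
(256, 150) [ 713.8 -249.7   95.6]
(196, 161) [744.8 -68.3  64.2]
(135, 187) [746.8 140.2   0. ]
0 40 13 ((533.2716064453125, -30.328506469726562), (130.5125732421875, 245.1009979248047), 40.71897506713867)
40 80 2204 ((574.7525024414062, 1.1852035522460938), (140.2411651611328, 213.45648193359375), 81.18323516845703)
80 100 459 ((575.71630859375, 2.362579345703125), (142.97010803222656, 217.50424194335938), 81.41926574707031)
100 110 5 ((577.9779052734375, -12.559906005859375), (110.51730346679688, 199.4334716796875), 64.17814636230469)
```

View pics/tc.png

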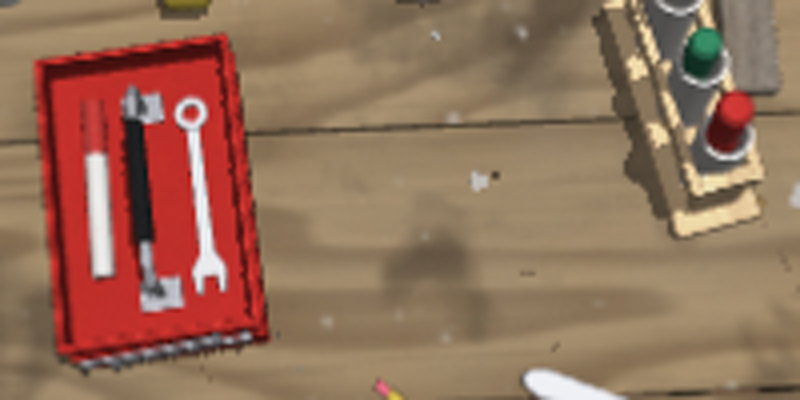

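View pics/sc.png

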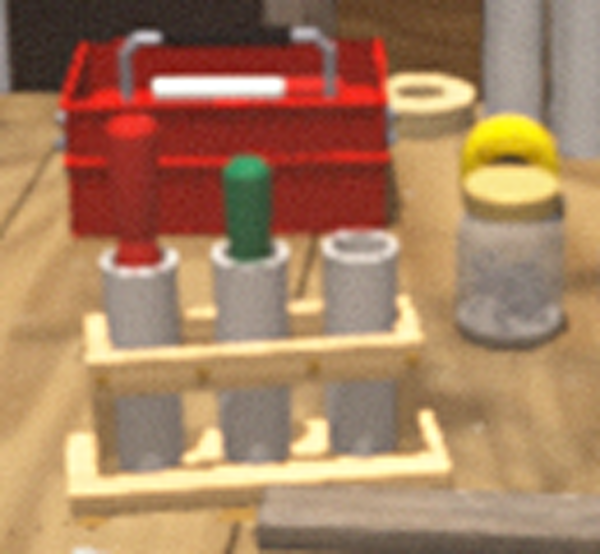

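```bash
python3 - <<'E'
from h import *
a=load('t0');b=load('s0')
print(np.round(a['T'],2).tolist(),a['fx']);print(np.round(b['T'],2).tolist(),b['fx'])
P=cloud(a); im=a['image'].astype(int)
for u in range(164,222,3):
    for v in range(250,268):
        r,g,bb=im[v,u]
        if g>75 and bb>75 and abs(r-bb)<40 and P[v,u,2]>15: print((u,v),im[v,u],np.round(P[v,u]))
t=cv2.resize(a['image'][235:270,155:225][...,::-1],(800,400),interpolation=cv2.INTER_CUBIC)
s=cv2.resize(b['image'][150:205,190:290][...,::-1],(800,440),interpolation=cv2.INTER_CUBIC)
o=np.vstack([t[:,:],s])[:840]; cv2.imwrite('pics/e.png',cv2.resize(o,(570,600)))
E
```

```text
[[-0.3, 0.91, -0.29, 237.59], [-0.95, -0.28, 0.1, -105.29], [0.01, 0.31, 0.95, 1265.33], [0.0, 0.0, 0.0, 1.0]] 423.3504453756648
[[0.99, 0.07, -0.14, 422.06], [-0.15, 0.34, -0.93, -1390.35], [-0.02, 0.94, 0.35, 538.87], [0.0, 0.0, 0.0, 1.0]] 464.5927011588578
(170, 261) [99 93 91] [476.  82.  51.]
(173, 260) [112 102 107] [476.  73.  54.]
(176, 259) [171 134 140] [475.  63.  61.]
(176, 260) [119 114 119] [475.  65.  48.]
(179, 259) [106  83  85] [473.  55.  58.]
(179, 260) [93 93 97] [474.  58.  40.]
(179, 261) [80 80 83] [471.  59.  40.]
(182, 258) [155 120 124] [473.  46.  62.]
(182, 259) [118 119 123] [473.  48.  46.]
(185, 258) [118  96  99] [470.  38.  61.]
(188, 257) [135 105 108] [470.  28.  65.]
(188, 258) [109 109 114] [470.  31.  47.]
(191, 256) [147 117 121] [471.  20.  58.]
(191, 257) [132 130 136] [466.  19.  74.]
(194, 256) [113  83  85] [467.  11.  69.]
(194, 257) [82 83 87] [464.  12.  67.]
(197, 255) [135 130 135] [469.   3.  61.]
(197, 256) [162 162 169] [463.   2.  75.]
(197, 257) [100  94  97] [464.   5.  56.]
(200, 254) [101  82  84] [467.  -7.  71.]
(200, 255) [112 102 106] [464.  -7.  73.]
(203, 254) [111 111 116] [464. -16.  75.]
(203, 255) [104 105 110] [461. -15.  76.]
(206, 254) [149 112 115] [465. -22.  55.]
(206, 255) [136 133 137] [461. -22.  59.]
(212, 253) [138 101 105] [462. -39.  56.]
(212, 254) [127 125 130] [458. -39.  64.]
```

View pics/e.png

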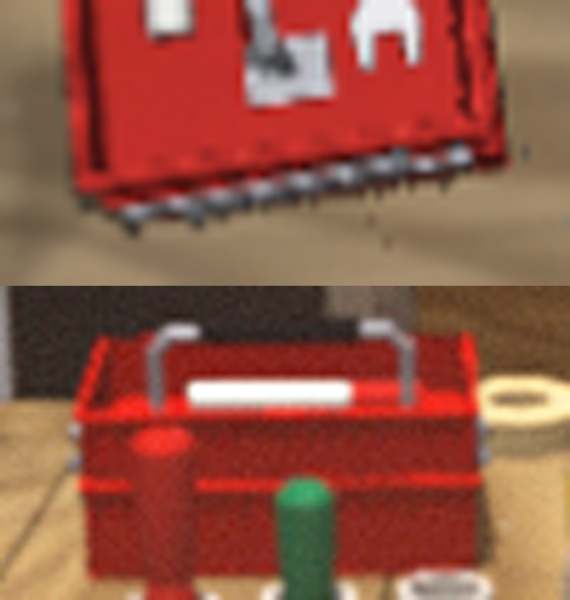

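```bash
python3 - <<'E'
from h import *
a=load('t0');b=load('s0')
for n,c,box,gbox in (('top',a,(160,225,180,265),(310,345,170,220)),('side',b,(200,280,150,205),(205,275,170,225))):
    P=cloud(c); im=c['image'].astype(int); U,V=np.meshgrid(range(512),range(384))
    k=(U>box[0])&(U<box[1])&(V>box[2])&(V<box[3])&(P[...,2]>104)&(np.abs(P[...,0]-575)<60)&(abs(P[...,1])<25)
    dk=k&(im.max(2)<75)
    for nm,q in(('all',k),('dark',dk)):
        Q=P[q]
        if len(Q)>5: print(n,nm,len(Q),np.round(np.median(Q,0),1),np.round(np.percentile(Q[:,2],[5,95])),cv2.minAreaRect(Q[:,:2].astype(np.float32)))
    g=(U>gbox[0])&(U<gbox[1])&(V>gbox[2])&(V<gbox[3])&(im[...,1]>im[...,0]+25)&(im[...,1]>im[...,2]+10)
    r=(U>gbox[0])&(U<gbox[1])&(V>gbox[2])&(V<gbox[3])&(im[...,0]>im[...,1]+60)&(im[...,0]>im[...,2]+60)&(P[...,1]<-300)
    for nm,q in(('green',g),('red',r)):
        Q=P[q]; print(n,nm,len(Q),np.round(np.percentile(Q,[2,50,98],axis=0),1).tolist())
    w=(U>gbox[0])&(U<gbox[1])&(V>gbox[2]-15)&(V<gbox[3])&(abs(P[...,2]-128)<5)&(im.min(2)>110)
    Q=P[w]; print('rims',len(Q),cv2.minAreaRect(Q[:,:2].astype(np.float32)))
s=arm.state();R=None
E
```

```text
top all 187 [572.2   3.  122.7] [118. 126.] ((574.9194946289062, 3.2764244079589844), (14.30656909942627, 120.30736541748047), 80.8302993774414)
top dark 145 [574.1   2.5 123.1] [119. 127.] ((575.841796875, 3.0224618911743164), (13.246857643127441, 89.37623596191406), 81.129150390625)
top green 83 [[nan, nan, nan], [nan, nan, nan], [nan, nan, nan]]
top red 76 [[473.0, -405.1, 130.8], [483.1, -393.3, 197.3], [495.5, -382.8, 201.1]]
rims 104 ((539.4608154296875, -402.5309753417969), (37.26822280883789, 149.26971435546875), 88.29804992675781)
side all 152 [580.5  -1.9 119.7] [113. 125.] ((574.1920166015625, -2.541818618774414), (20.673641204833984, 119.23234558105469), 86.95463562011719)
side dark 115 [577.6  -2.  119.3] [113. 125.] ((575.7940673828125, 0.1729736328125), (17.008102416992188, 85.14513397216797), 80.1417007446289)
side green 148 [[nan, nan, nan], [nan, nan, nan], [nan, nan, nan]]
side red 341 [[473.7, -409.4, 126.1], [484.9, -404.3, 167.4], [497.3, -391.3, 198.9]]
rims 186 ((539.2993774414062, -403.9773254394531), (38.66891098022461, 145.4170379638672), 89.38162231445312)
```

{"op": "drive_tool", "data": {
  "deltas": [
    {"linear": [-23, -18.5, 0], "turn": 0},
    {"linear": [-46, -37, 0], "turn": 0},
    {"linear": [-69, -55.5, 0], "turn": 0},
    {"linear": [-92, -74, 0], "turn": 0},
    {"linear": [-115, -92.5, 0], "turn": 0},
    {"linear": [-138, -111, 0], "turn": 0},
    {"linear": [-161, -129.5, 0], "turn": 0},
    {"linear": [-184, -148, 0], "turn": 0}
  ],
  "grip": 0.1,
  "newtons": 30
}}

```text
t: 0.77
position: [323.9, 394.5, 182.9]
tool_rot: [0.158, 0.987, -0.0, -0.0]
contact_force: [-0.3, -0.0, 0.1]
grip_width: 51.9
gripper_force: 0.0
```

{"op": "drive_tool", "data": {
  "deltas": [
    {"linear": [-23, -18.5, 0], "turn": 0},
    {"linear": [-46, -37, 0], "turn": 0},
    {"linear": [-69, -55.5, 0], "turn": 0},
    {"linear": [-92, -74, 0], "turn": 0},
    {"linear": [-115, -92.5, 0], "turn": 0},
    {"linear": [-138, -111, 0], "turn": 0},
    {"linear": [-161, -129.5, 0], "turn": 0},
    {"linear": [-184, -148, 0], "turn": 0}
  ]
}}

```text
t: 1.43
position: [452.6, 196.6, 183.0]
tool_rot: [0.158, 0.987, -0.0, -0.0]
contact_force: [1.2, 1.3, 0.0]
grip_width: 51.6
gripper_force: 0.0
```

{"op": "drive_tool", "data": {
  "deltas": [
    {"linear": [-23, -18.5, 0], "turn": -1.5},
    {"linear": [-46, -37, 0], "turn": -3},
    {"linear": [-69, -55.5, 0], "turn": -4.5},
    {"linear": [-92, -74, 0], "turn": -6},
    {"linear": [-115, -92.5, 0], "turn": -7.5},
    {"linear": [-138, -111, 0], "turn": -9},
    {"linear": [-161, -129.5, 0], "turn": -9},
    {"linear": [-178, -147, 0], "turn": -9}
  ]
}}

```text
t: 2.1
position: [576.4, 1.0, 182.8]
tool_rot: [0.08, 0.997, -0.0, -0.0]
contact_force: [0.3, 0.3, 0.4]
grip_width: 51.5
gripper_force: 0.0
```

{"op": "drive_tool", "data": {
  "deltas": [
    {"linear": [0, 1, 14], "turn": 0},
    {"linear": [0, 1, 28], "turn": 0},
    {"linear": [0, 1, 42], "turn": 0},
    {"linear": [0, 1, 56], "turn": 0},
    {"linear": [0, 1, 68], "turn": 0},
    {"linear": [0, 1, 78], "turn": 0},
    {"linear": [0, 1, 84], "turn": 0},
    {"linear": [0, 1, 84], "turn": 0}
  ]
}}

```text
t: 2.77
position: [575.1, 3.8, 97.9]
tool_rot: [0.08, 0.997, -0.0, -0.001]
contact_force: [-0.3, -0.8, 0.4]
grip_width: 52.0
gripper_force: 0.0
```

{"op": "drive_tool", "data": {
  "deltas": [
    {"linear": [0, 0, 0], "turn": 0},
    {"linear": [0, 0, 0], "turn": 0},
    {"linear": [0, 0, 0], "turn": 0},
    {"linear": [0, 0, 0], "turn": 0},
    {"linear": [0, 0, 0], "turn": 0},
    {"linear": [0, 0, 0], "turn": 0},
    {"linear": [0, 0, 0], "turn": 0},
    {"linear": [0, 0, 0], "turn": 0}
  ],
  "grip": -1
}}

```text
t: 3.43
position: [575.6, 3.2, 99.1]
tool_rot: [0.08, 0.997, -0.0, 0.0]
contact_force: [0.3, -4.4, 0.3]
grip_width: 9.3
gripper_force: 24.8
```

```bash
python3 -c "
import numpy as np
for k in range(25):
  q=k*2.27/24;print(k,round(97-100*np.sin(1.309-q),1),round(26-100*np.cos(1.309-q),1))"
```

```text
0 0.4 0.1
1 3.3 -8.9
2 7.0 -17.6
3 11.5 -25.9
4 16.8 -33.7
5 22.8 -41.0
6 29.5 -47.7
7 36.7 -53.8
8 44.5 -59.1
9 52.8 -63.7
10 61.5 -67.5
11 70.5 -70.4
12 79.7 -72.5
13 89.1 -73.7
14 98.5 -74.0
15 108.0 -73.4
16 117.3 -71.9
17 126.4 -69.6
18 135.3 -66.4
19 143.9 -62.3
20 152.0 -57.5
21 159.7 -51.9
22 166.7 -45.7
23 173.2 -38.8
24 179.0 -31.3
```

{"op": "drive_tool", "data": {
  "deltas": [
    {"linear": [0, 1.3, -4.5], "turn": 0},
    {"linear": [0, 2.9, -9], "turn": 0},
    {"linear": [0, 4.6, -13.4], "turn": 0},
    {"linear": [0, 6.6, -17.7], "turn": 0},
    {"linear": [0, 8.8, -21.9], "turn": 0},
    {"linear": [0, 11.1, -26], "turn": 0},
    {"linear": [0, 13.7, -30], "turn": 0},
    {"linear": [0, 16.4, -33.8], "turn": 0}
  ]
}}

```text
t: 4.1
position: [578.3, 20.3, 133.3]
tool_rot: [0.08, 0.997, -0.0, 0.0]
contact_force: [0.1, 0.1, -0.1]
grip_width: 0.3
gripper_force: 0.0
```

```bash
python3 - <<'E'
from h import *
s=arm.state();print(s['contact_force'],s['wrist_torque'],s['grip_width'],s['position'])
a=snap('side','s1');cv2.imwrite('pics/s1c.png',cv2.resize(a['image'][90:260,160:330][...,::-1],(600,600)))
E
```

```text
[ 0.11888312  0.14810565 -0.0615117 ] [ 0.0558923  -0.01028624 -0.02880787] 0.2755985831623734 [578.34025835  20.3365896  133.32313511]
```

View pics/s1c.png

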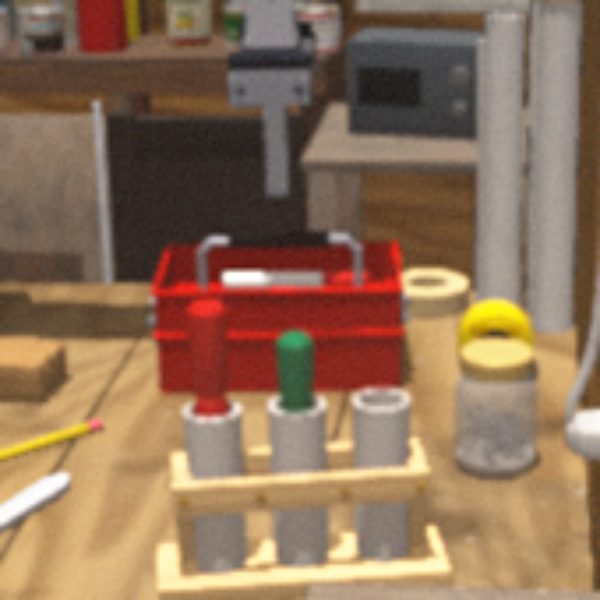

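```bash
python3 - <<'E'
from h import *
b=load('s1');P=cloud(b)
at(b,[(238,120),(238,130),(238,140),(238,143),(238,145),(240,157),(238,158),(245,158),(232,158)])
for u in (236,238,240): print([ (v,int(P[v,u,1]),int(P[v,u,2])) for v in range(138,170,2) if np.isfinite(P[v,u,2])])
E
```

```text
(238, 120) [576.    5.3 236.5]
(238, 130) [577.8   9.4 204.4]
(238, 140) [576.6   7.  171.7]
(238, 143) [576.6   8.1 162.6]
(238, 145) [579.8  15.  154.8]
(240, 157) [580.3  -2.8 121.7]
(238, 158) [574.   -2.3 117.8]
(245, 158) [595.2  -7.4 117.8]
(232, 158) [555.4   1.2 118.1]
[(138, 10, 178), (140, 8, 172), (142, 5, 167), (144, 19, 157), (146, 1339, -212), (148, 1341, -225), (150, 1329, -235), (152, 1348, -253), (154, 1330, -260), (156, -1, 124), (158, 0, 117), (160, 70, 88), (162, 76, 79), (164, 64, 76), (166, 68, 68), (168, 38, 71)]
[(138, 7, 179), (140, 12, 171), (142, 8, 166), (144, 6, 160), (146, 1313, -206), (148, 1329, -223), (150, 1334, -237), (152, 1336, -250), (154, 1307, -254), (156, 0, 123), (158, -3, 117), (160, 68, 89), (162, 69, 81), (164, 72, 73), (166, 76, 65), (168, 32, 73)]
[(138, 5, 179), (140, 7, 172), (142, 1, 167), (144, 9, 159), (146, 1325, -210), (148, 1312, -219), (150, 1311, -231), (152, 1309, -243), (154, 1326, -261), (156, 0, 122), (158, -7, 118), (160, 66, 89), (162, 72, 80), (164, 64, 76), (166, 69, 67), (168, 30, 73)]
```

{"op": "drive_tool", "data": {
  "deltas": [
    {"linear": [0, -2, -4], "turn": 0},
    {"linear": [0, -5, -8], "turn": 0},
    {"linear": [0, -8, -12], "turn": 0},
    {"linear": [0, -11, -16], "turn": 0},
    {"linear": [0, -14, -16], "turn": 0},
    {"linear": [0, -17, -16], "turn": 0},
    {"linear": [0, -17, -16], "turn": 0},
    {"linear": [0, -17, -16], "turn": 0}
  ],
  "grip": 0.1
}}

```text
t: 4.82
position: [575.4, 3.0, 148.7]
tool_rot: [0.08, 0.997, -0.0, -0.0]
contact_force: [0.6, -0.2, -0.9]
grip_width: 49.7
gripper_force: 0.0
```

```bash
python3 - <<'E'
from h import *
b=snap('side','s2');a=snap('top','t2');print(arm.state()['position'],arm.state()['grip_width'])
P=cloud(b)
for u in (236,238,240,242): print([ (v,int(P[v,u,1]),int(P[v,u,2])) for v in range(126,162,2) if np.isfinite(P[v,u,2])])
A=cv2.resize(a['image'][165:275,140:260][...,::-1],(520,477)); B=cv2.resize(b['image'][90:200,190:290][...,::-1],(434,477))
cv2.imwrite('pics/v2.png',cv2.resize(np.hstack([A,B]),(800,400)))
E
```

```text
[575.50047658   3.3251017  148.67739018] 51.47813332009675
[(126, -30, 226), (128, -32, 220), (130, -34, 215), (132, -31, 208), (134, -35, 203), (136, -34, 196), (138, -34, 190), (140, -29, 182), (142, -30, 176), (144, -26, 169), (146, 1332, -210), (148, 1312, -217), (150, 1343, -239), (152, 1312, -243), (154, 1332, -261), (156, 2, 122), (158, -7, 119), (160, 68, 89)]
[(126, -32, 226), (128, -38, 221), (130, -37, 215), (132, -34, 208), (134, -36, 203), (136, -36, 196), (138, -34, 190), (140, -32, 183), (142, -34, 177), (144, -25, 168), (146, 1322, -208), (148, 1315, -219), (150, 1320, -233), (152, 1317, -245), (154, 1318, -258), (156, -2, 123), (158, -8, 119), (160, 71, 88)]
[(126, -34, 226), (128, -34, 220), (130, -32, 214), (132, -35, 208), (134, -36, 202), (136, -34, 196), (138, -38, 190), (140, -42, 185), (142, -34, 177), (144, -29, 169), (146, 1326, -210), (148, 1319, -221), (150, 1311, -231), (152, 1310, -243), (154, 1326, -261), (156, 2, 122), (158, -4, 117), (160, 66, 89)]
[(126, 1314, -84), (128, 1309, -95), (130, 1309, -107), (132, 1305, -118), (134, 1303, -130), (136, 1318, -146), (138, 1316, -158), (140, 1311, -169), (142, 1306, -180), (144, 1319, -196), (146, 1320, -209), (148, 1280, -211), (150, 1309, -231), (152, 1317, -246), (154, 1315, -258), (156, -1, 122), (158, -8, 118), (160, 69, 87)]
```

View pics/v2.png

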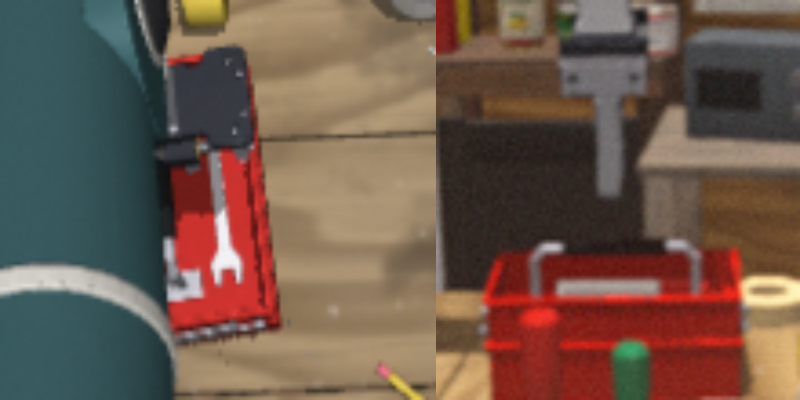

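{"op": "drive_tool", "data": {
  "deltas": [
    {"linear": [0, -0.5, 12], "turn": 0},
    {"linear": [0, -0.5, 24], "turn": 0},
    {"linear": [0, -0.5, 36], "turn": 0},
    {"linear": [0, -0.5, 48], "turn": 0},
    {"linear": [0, -0.5, 58], "turn": 0},
    {"linear": [0, -0.5, 66], "turn": 0},
    {"linear": [0, -0.5, 69], "turn": 0},
    {"linear": [0, -0.5, 69], "turn": 0}
  ]
}}

```text
t: 5.58
position: [575.1, 2.6, 79.0]
tool_rot: [0.08, 0.997, -0.0, -0.001]
contact_force: [0.4, -0.7, 0.4]
grip_width: 51.5
gripper_force: 0.0
```

{"op": "drive_tool", "data": {
  "deltas": [
    {"linear": [0, 0, 0], "turn": 0},
    {"linear": [0, 0, 0], "turn": 0},
    {"linear": [0, 0, 0], "turn": 0},
    {"linear": [0, 0, 0], "turn": 0},
    {"linear": [0, 0, 0], "turn": 0},
    {"linear": [0, 0, 0], "turn": 0},
    {"linear": [0, 0, 0], "turn": 0},
    {"linear": [0, 0, 0], "turn": 0}
  ],
  "grip": -1,
  "newtons": 40
}}

```text
t: 6.25
position: [575.7, 3.1, 80.0]
tool_rot: [0.08, 0.997, 0.0, 0.0]
contact_force: [-0.2, 2.1, 1.9]
grip_width: 12.6
gripper_force: 40.0
```

{"op": "drive_tool", "data": {
  "deltas": [
    {"linear": [0, 0.2, -1], "turn": 0},
    {"linear": [0, 0.6, -2.5], "turn": 0},
    {"linear": [0, 1.3, -4.5], "turn": 0},
    {"linear": [0, 2.1, -6.7], "turn": 0},
    {"linear": [0, 2.9, -9], "turn": 0},
    {"linear": [0, 3.7, -11.2], "turn": 0},
    {"linear": [0, 4.6, -13.4], "turn": 0},
    {"linear": [0, 6.6, -17.7], "turn": 0}
  ]
}}

```text
t: 6.92
position: [576.5, 9.4, 97.6]
tool_rot: [0.08, 0.997, -0.0, -0.0]
contact_force: [4.3, 3.4, -7.9]
grip_width: 12.7
gripper_force: 40.0
```

{"op": "drive_tool", "data": {
  "deltas": [
    {"linear": [0, 4.5, -8.3], "turn": 0},
    {"linear": [0, 9.8, -16.1], "turn": 0},
    {"linear": [0, 15.8, -23.4], "turn": 0},
    {"linear": [0, 22.5, -30.1], "turn": 0},
    {"linear": [0, 29.7, -36.2], "turn": 0},
    {"linear": [0, 37.5, -41.5], "turn": 0},
    {"linear": [0, 45.8, -46.1], "turn": 0},
    {"linear": [0, 54.5, -49.9], "turn": 0}
  ]
}}

```text
t: 7.58
position: [585.0, 63.5, 147.8]
tool_rot: [0.08, 0.997, -0.0, -0.0]
contact_force: [-1.3, 0.8, -7.7]
grip_width: 12.9
gripper_force: 40.0
```

{"op": "drive_tool", "data": {
  "deltas": [
    {"linear": [0, 9, -2.9], "turn": 0},
    {"linear": [0, 18.2, -5], "turn": 0},
    {"linear": [0, 27.6, -6.2], "turn": 0},
    {"linear": [0, 37, -6.5], "turn": 0},
    {"linear": [0, 46.5, -5.9], "turn": 0},
    {"linear": [0, 55.8, -4.4], "turn": 0},
    {"linear": [0, 64.9, -2.1], "turn": 0},
    {"linear": [0, 73.8, 1.1], "turn": 0}
  ]
}}

```text
t: 8.25
position: [596.7, 137.4, 146.3]
tool_rot: [0.08, 0.997, 0.0, -0.0]
contact_force: [-4.7, -0.5, -3.7]
grip_width: 12.6
gripper_force: 40.0
```

{"op": "drive_tool", "data": {
  "deltas": [
    {"linear": [0, 8.6, 4.1], "turn": 0},
    {"linear": [0, 16.7, 8.9], "turn": 0},
    {"linear": [0, 24.4, 14.5], "turn": 0},
    {"linear": [0, 31.4, 20.7], "turn": 0},
    {"linear": [0, 37.9, 27.6], "turn": 0},
    {"linear": [0, 40.9, 31.3], "turn": 0},
    {"linear": [0, 43, 34], "turn": 0},
    {"linear": [0, 44, 35.6], "turn": 0}
  ]
}}

```text
t: 8.92
position: [603.7, 179.6, 111.1]
tool_rot: [0.08, 0.997, -0.0, -0.0]
contact_force: [-16.7, -3.9, 22.9]
grip_width: 12.8
gripper_force: 40.0
```

{"op": "drive_tool", "data": {
  "deltas": [
    {"linear": [0, 0.2, 0.5], "turn": 0},
    {"linear": [0, 0.2, 1], "turn": 0},
    {"linear": [0, 0.3, 1.5], "turn": 0},
    {"linear": [0, 0.3, 1.5], "turn": 0},
    {"linear": [0, 0.3, 1.5], "turn": 0},
    {"linear": [0, 0.3, 1.5], "turn": 0},
    {"linear": [0, 0.3, 1.5], "turn": 0},
    {"linear": [0, 0.3, 1.5], "turn": 0}
  ]
}}

```text
t: 9.58
position: [603.8, 179.6, 111.1]
tool_rot: [0.08, 0.997, 0.0, -0.0]
contact_force: [-17.4, -1.6, 22.8]
grip_width: 13.0
gripper_force: 40.0
```

{"op": "drive_tool", "data": {
  "deltas": [
    {"linear": [0, 0, 0], "turn": 0},
    {"linear": [0, 0, 0], "turn": 0},
    {"linear": [0, 0, 0], "turn": 0},
    {"linear": [0, 0, -20], "turn": 0},
    {"linear": [0, 0, -45], "turn": 0},
    {"linear": [0, 0, -70], "turn": 0},
    {"linear": [0, 0, -90], "turn": 0},
    {"linear": [0, 0, -104], "turn": 0}
  ],
  "grip": 0.1
}}

```text
t: 10.25
position: [604.9, 179.7, 215.6]
tool_rot: [0.08, 0.997, 0.0, 0.001]
contact_force: [0.0, 0.0, -0.4]
grip_width: 51.8
gripper_force: 0.0
```

{"op": "drive_tool", "data": {
  "deltas": [
    {"linear": [-2, -36, 0], "turn": 0},
    {"linear": [-4, -73, 0], "turn": 0},
    {"linear": [-6, -109, 0], "turn": 0},
    {"linear": [-8, -146, 0], "turn": 0},
    {"linear": [-10, -182, 0], "turn": 0},
    {"linear": [-12, -219, 0], "turn": 0},
    {"linear": [-14, -256, 0], "turn": 0},
    {"linear": [-14, -292, 0], "turn": 0}
  ]
}}

```text
t: 10.92
position: [571.4, -113.0, 213.6]
tool_rot: [0.08, 0.997, -0.0, 0.001]
contact_force: [0.0, -1.1, 0.2]
grip_width: 52.0
gripper_force: 0.0
```

{"op": "drive_tool", "data": {
  "deltas": [
    {"linear": [-2, -36, 0], "turn": 0},
    {"linear": [-4, -73, 0], "turn": 0},
    {"linear": [-6, -109, 0], "turn": 0},
    {"linear": [-8, -146, 0], "turn": 0},
    {"linear": [-10, -182, 0], "turn": 0},
    {"linear": [-12, -219, 0], "turn": 0},
    {"linear": [-14, -256, 0], "turn": 0},
    {"linear": [-14, -292, 0], "turn": 0}
  ]
}}

```text
t: 11.58
position: [538.7, -403.5, 213.4]
tool_rot: [0.08, 0.997, -0.0, 0.0]
contact_force: [0.2, -0.2, 0.7]
grip_width: 52.0
gripper_force: 0.0
```

```bash
python3 - <<'E'
from h import *
b=snap('side','s3');a=snap('top','t3');print(arm.state()['position'])
for n,c in(('top',a),('side',b),('top',load('t0')),('side',load('s0'))):
    P=cloud(c);im=c['image'].astype(int)
    g=(im[...,1]>im[...,0]+25)&(im[...,1]>im[...,2]+10)&(abs(P[...,0]-540)<40)&(abs(P[...,1]+400)<40)&(P[...,2]<185)&(P[...,2]>120)
    Q=P[g];print(n,len(Q),np.round(np.nanpercentile(Q,[2,50,98],axis=0),1).tolist())
A=cv2.resize(a['image'][150:270,150:360][...,::-1],(800,457)); B=cv2.resize(b['image'][110:270,190:310][...,::-1],(343,457))
cv2.imwrite('pics/v3.png',cv2.resize(np.hstack([A,B]),(800,320)))
E
```

```text
[ 535.69812615 -407.88803957  213.16899665]
top 0 [nan, nan, nan]
side 89 [[531.9, -410.7, 128.4], [539.1, -406.3, 156.5], [546.1, -395.5, 174.2]]
top 82 [[528.7, -405.5, 135.2], [536.6, -394.1, 171.2], [549.4, -386.3, 177.1]]
side 147 [[530.2, -411.6, 127.7], [538.3, -406.5, 156.5], [546.9, -396.3, 174.2]]
  return np.nanmean(a, axis, out=out, keepdims=keepdims)
```

View pics/v3.png

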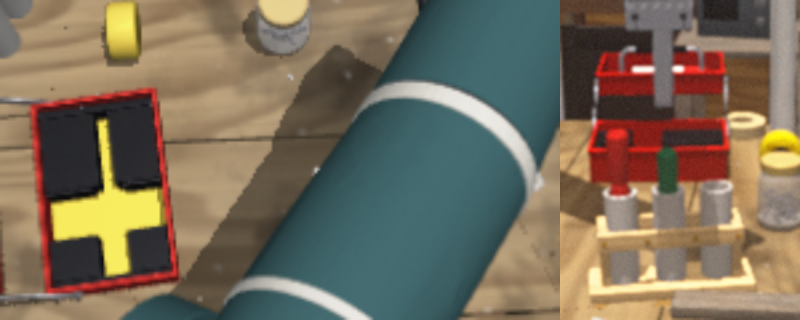

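```bash
python3 - <<'E'
from h import *
s=arm.state();print(s['position'],s['joint_velocities'].round(3),s['qpos'].round(2))
b=load('s3');P=cloud(b)
for u in range(234,246,2): print(u,[(v,int(P[v,u,0]),int(P[v,u,1]),int(P[v,u,2])) for v in range(136,156,2) if P[v,u,1]<-300])
a=load('t3');P=cloud(a);im=a['image'].astype(int)
y=(im[...,0]>130)&(im[...,1]>110)&(im[...,2]<90)&(abs(P[...,0]-575)<130)&(abs(P[...,1])<75)&(P[...,2]<50)
Q=P[y];th=np.radians(-9.0);ex=np.array([np.cos(th),np.sin(th)]);ey=np.array([-ex[1],ex[0]])
o=np.array([575.5,2.5]);L=np.c_[(Q[:,:2]-o)@ex,(Q[:,:2]-o)@ey,Q[:,2]]
print('floor z',np.median(L[:,2]))
for lo in range(-100,100,10):
    k=(L[:,0]>lo)&(L[:,0]<lo+10)
    if k.sum()>2: print(lo,k.sum(),np.round([L[k,1].min(),L[k,1].max(),L[k,1].mean()],1))
print(np.percentile(L[:,0],[0,1,99,100]))
E
```

```text
[ 535.69812615 -407.88803957  213.16899665] [-0.069 -0.032 -0.047  0.042  0.003 -0.01  -0.066] [ 0.26  0.52  0.5   1.46 -0.25  1.22  2.2 ]
234 []
236 []
238 [(136, 527, -439, 298), (138, 527, -441, 294), (140, 527, -439, 289), (142, 527, -439, 285), (144, 527, -438, 280), (146, 526, -442, 277), (148, 526, -440, 272), (150, 526, -441, 268), (152, 526, -441, 264), (154, 526, -436, 258)]
240 [(136, 531, -443, 299), (138, 531, -441, 294), (140, 531, -441, 290), (142, 531, -440, 285), (144, 531, -441, 281), (146, 530, -441, 277), (148, 531, -439, 272), (150, 530, -440, 268), (152, 530, -441, 263), (154, 530, -439, 258)]
242 [(136, 535, -443, 299), (138, 535, -443, 294), (140, 535, -441, 290), (142, 535, -439, 285), (144, 535, -442, 281), (146, 534, -444, 277), (148, 535, -441, 272), (150, 535, -437, 267), (152, 534, -441, 263), (154, 534, -439, 258)]
244 [(136, 539, -444, 299), (138, 540, -440, 293), (140, 539, -440, 289), (142, 539, -442, 285), (144, 539, -442, 281), (146, 539, -439, 276), (148, 539, -440, 271), (150, 539, -440, 267), (152, 539, -442, 263), (154, 538, -442, 259)]
floor z 3.3379308943472097
-90 14 [-71.1  12.3  -6.1]
-80 12 [-78.1  12.3 -37.6]
-70 6 [-13.3  11.1  -1.1]
-60 7 [-14.6  13.   -2.8]
-50 9 [-43.4  14.4  -9.2]
-40 39 [-59.4  66.9   7. ]
-30 10 [-60.1  65.6  -8.8]
-20 7 [-60.6  65.5  -5.7]
-10 14 [-59.7  67.3  -4.8]
0 39 [-59.9  66.8   5. ]
10 4 [-9.2 -5.7 -6.9]
20 3 [-3.9  4.3 -1.1]
30 6 [-5.1  5.  -0.2]
40 5 [-6.   3.7 -2. ]
50 4 [-5.7  3.7  0.9]
60 5 [-4.5  4.7 -0.8]
70 6 [-6.   4.6 -0.7]
80 7 [-6.1 87.4 11.3]
90 6 [-4.6  4.9 -0.2]
[-107.54653705 -106.23109675   93.44391392   94.98864169]
```

{"op": "drive_tool", "data": {
  "deltas": [
    {"linear": [1.5, 3.8, 0], "turn": 0},
    {"linear": [1.5, 3.8, 0], "turn": 0},
    {"linear": [1.5, 3.8, 0], "turn": 0},
    {"linear": [1.5, 3.8, 10], "turn": 0},
    {"linear": [1.5, 3.8, 20], "turn": 0},
    {"linear": [1.5, 3.8, 30], "turn": 0},
    {"linear": [1.5, 3.8, 40], "turn": 0},
    {"linear": [1.5, 3.8, 40], "turn": 0}
  ]
}}

```text
t: 12.35
position: [537.1, -396.4, 170.4]
tool_rot: [0.08, 0.997, 0.001, -0.001]
contact_force: [0.3, -0.0, 0.0]
grip_width: 51.6
gripper_force: 0.0
```

```bash
python3 - <<'E'
from h import *
b=snap('side','s4');print(arm.state()['position'])
P=cloud(b);k=(P[...,1]<-390)&(P[...,1]>-460)&(P[...,2]>174)&(abs(P[...,0]-538)<14)
for u in range(236,254,2):
    v=np.where(k[:,u])[0]
    if len(v): print(u,v.max(),P[v.max()-3:v.max()+3,u].round(0).tolist())
E
```

```text
[ 537.3818901  -396.85728158  171.75750583]
236 121 [[525.0, -438.0, 337.0], [525.0, -434.0, 334.0], [525.0, -435.0, 332.0], [524.0, -441.0, 332.0], [523.0, -450.0, 331.0], [522.0, -461.0, 332.0]]
238 180 [[525.0, -436.0, 206.0], [526.0, -432.0, 202.0], [526.0, -430.0, 199.0], [526.0, -424.0, 195.0], [580.0, 70.0, 15.0], [579.0, 65.0, 13.0]]
240 185 [[580.0, 18.0, 30.0], [nan, nan, nan], [534.0, -395.0, 174.0], [533.0, -402.0, 174.0], [533.0, -403.0, 172.0], [533.0, -403.0, 170.0]]
242 185 [[583.0, -14.0, 41.0], [540.0, -384.0, 172.0], [538.0, -398.0, 175.0], [537.0, -405.0, 175.0], [537.0, -405.0, 173.0], [537.0, -407.0, 171.0]]
244 184 [[591.0, 2.0, 38.0], [590.0, -12.0, 40.0], [583.0, -64.0, 55.0], [543.0, -398.0, 175.0], [542.0, -401.0, 173.0], [542.0, -404.0, 172.0]]
246 184 [[599.0, 7.0, 36.0], [595.0, -16.0, 41.0], [589.0, -70.0, 57.0], [547.0, -398.0, 174.0], [547.0, -400.0, 173.0], [547.0, -402.0, 171.0]]
248 122 [[550.0, -438.0, 334.0], [550.0, -439.0, 332.0], [549.0, -445.0, 331.0], [547.0, -455.0, 331.0], [546.0, -463.0, 331.0], [545.0, -470.0, 330.0]]
250 122 [[554.0, -438.0, 334.0], [553.0, -442.0, 332.0], [553.0, -445.0, 331.0], [552.0, -454.0, 331.0], [550.0, -466.0, 331.0], [549.0, -473.0, 331.0]]
```

{"op": "drive_tool", "data": {
  "deltas": [
    {"linear": [-1, 0, 10], "turn": 0},
    {"linear": [-1, 0, 20], "turn": 0},
    {"linear": [-1, 0, 30], "turn": 0},
    {"linear": [-1, 0, 40], "turn": 0},
    {"linear": [-1, 0, 50], "turn": 0},
    {"linear": [-1, 0, 58], "turn": 0},
    {"linear": [-1, 0, 61], "turn": 0},
    {"linear": [-1, 0, 61], "turn": 0}
  ]
}}

```text
t: 13.07
position: [538.5, -397.3, 111.3]
tool_rot: [0.08, 0.997, 0.0, -0.001]
contact_force: [0.4, -0.1, 0.4]
grip_width: 51.7
gripper_force: 0.0
```

{"op": "drive_tool", "data": {
  "deltas": [
    {"linear": [0, 0, 0], "turn": 0},
    {"linear": [0, 0, 0], "turn": 0},
    {"linear": [0, 0, 0], "turn": 0},
    {"linear": [0, 0, 0], "turn": 0},
    {"linear": [0, 0, 0], "turn": 0},
    {"linear": [0, 0, 0], "turn": 0},
    {"linear": [0, 0, 0], "turn": 0},
    {"linear": [0, 0, 0], "turn": 0}
  ],
  "grip": -1,
  "newtons": 12
}}

```text
t: 13.73
position: [539.0, -397.7, 112.6]
tool_rot: [0.08, 0.997, -0.0, 0.0]
contact_force: [0.3, 0.5, 3.1]
grip_width: 23.8
gripper_force: 12.0
```

{"op": "drive_tool", "data": {
  "deltas": [
    {"linear": [0, 0, -10], "turn": 0},
    {"linear": [0, 0, -26], "turn": 0},
    {"linear": [0, 0, -42], "turn": 0},
    {"linear": [0, 0, -58], "turn": 0},
    {"linear": [0, 0, -74], "turn": 0},
    {"linear": [0, 0, -92], "turn": 0},
    {"linear": [0, 0, -110], "turn": 0},
    {"linear": [0, 0, -125], "turn": 0}
  ]
}}

```text
t: 14.4
position: [538.8, -397.5, 239.3]
tool_rot: [0.08, 0.997, -0.0, 0.0]
contact_force: [0.2, 1.0, -1.1]
grip_width: 24.2
gripper_force: 12.0
```

{"op": "drive_tool", "data": {
  "deltas": [
    {"linear": [-5, 14, -5], "turn": 0},
    {"linear": [-14, 40, -5], "turn": 0},
    {"linear": [-24, 68, -5], "turn": 0},
    {"linear": [-34, 96, -5], "turn": 0},
    {"linear": [-44, 124, -5], "turn": 0},
    {"linear": [-54, 152, -5], "turn": 0},
    {"linear": [-63, 178, -5], "turn": 0},
    {"linear": [-70, 197, -5], "turn": 0}
  ]
}}

```text
t: 15.07
position: [640.3, -211.2, 242.8]
tool_rot: [0.079, 0.997, 0.0, 0.0]
contact_force: [0.5, -0.7, -0.6]
grip_width: 24.4
gripper_force: 12.0
```

{"op": "drive_tool", "data": {
  "deltas": [
    {"linear": [0, 0, 8], "turn": 0},
    {"linear": [0, 0, 22], "turn": 0},
    {"linear": [0, 0, 38], "turn": 0},
    {"linear": [0, 0, 54], "turn": 0},
    {"linear": [0, 0, 70], "turn": 0},
    {"linear": [0, 0, 86], "turn": 0},
    {"linear": [0, 0, 100], "turn": 0},
    {"linear": [0, 0, 110], "turn": 0}
  ]
}}

```text
t: 15.73
position: [638.6, -214.3, 131.2]
tool_rot: [0.08, 0.997, 0.0, -0.001]
contact_force: [-0.1, 0.1, -1.7]
grip_width: 24.0
gripper_force: 12.0
```

```bash
python3 - <<'E'
from h import *
b=snap('side','s5');a=snap('top','t5');print(arm.state()['position'],arm.state()['contact_force'])
A=cv2.resize(a['image'][150:290,200:360][...,::-1],(457,400)); B=cv2.resize(b['image'][100:260,180:340][...,::-1],(400,400))
cv2.imwrite('pics/v5.png',np.hstack([A[:,:400],B]))
E
```

```text
[ 638.40325622 -214.09666059  131.03013006] [-0.07131409  0.71716195  0.16520813]
```

View pics/v5.png

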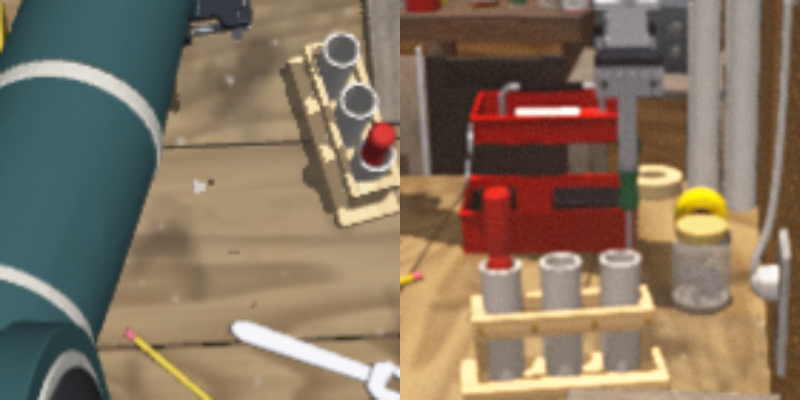

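{"op": "drive_tool", "data": {
  "deltas": [
    {"linear": [0, 0, 4], "turn": 0},
    {"linear": [0, 0, 8], "turn": 0},
    {"linear": [0, 0, 12], "turn": 0},
    {"linear": [0, 0, 15], "turn": 0},
    {"linear": [0, 0, 17], "turn": 0},
    {"linear": [0, 0, 19], "turn": 0},
    {"linear": [0, 0, 21], "turn": 0},
    {"linear": [0, 0, 23], "turn": 0}
  ],
  "newtons": 5
}}

```text
t: 16.5
position: [639.4, -214.2, 109.2]
tool_rot: [0.08, 0.997, -0.0, 0.0]
contact_force: [-0.3, 0.3, -1.4]
grip_width: 24.3
gripper_force: 5.0
```

{"op": "drive_tool", "data": {
  "deltas": [
    {"linear": [6, 0, 0.5], "turn": 0},
    {"linear": [13, 0, 1], "turn": 0},
    {"linear": [20, 0, 1.8], "turn": 0},
    {"linear": [26, 0, 2.8], "turn": 0},
    {"linear": [33, 0, 4], "turn": 0},
    {"linear": [39, 0, 5.5], "turn": 0},
    {"linear": [45, 0, 7.5], "turn": 0},
    {"linear": [51, 0, 9.5], "turn": 0}
  ]
}}

```text
t: 17.17
position: [588.4, -206.0, 99.7]
tool_rot: [0.08, 0.997, -0.0, 0.0]
contact_force: [0.1, -0.1, -1.7]
grip_width: 24.1
gripper_force: 5.0
```

```bash
python3 - <<'E'
from h import *
b=snap('side','s6');print(arm.state()['position'],arm.state()['contact_force'])
cv2.imwrite('pics/v6.png',cv2.resize(b['image'][140:220,210:310][...,::-1],(500,400),interpolation=cv2.INTER_CUBIC))
E
```

```text
[ 587.33261188 -205.88528959   99.27928543] [-0.19581623 -0.20185591 -1.00712864]
```

View pics/v6.png

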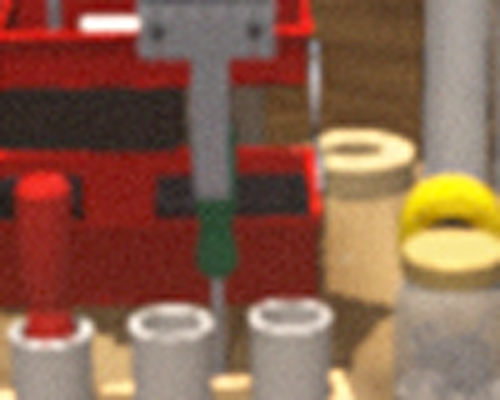

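```bash
cat >> h.py <<'E'
def green(c,lo=(400,-330,-5),hi=(720,-100,200)):
    P=cloud(c);im=c['image'].astype(int)
    g=(im[...,1]>im[...,0]+20)&(im[...,1]>im[...,2]+8)&np.all((P>lo)&(P<hi),axis=2)
    return P[g],np.argwhere(g)
E
python3 - <<'E'
from h import *
b=load('s6');Q,ix=green(b)
for v in np.unique(ix[:,0]):
    k=ix[:,0]==v;print(v,ix[k,1].min(),ix[k,1].max(),np.round(np.median(Q[k],0)))
P=cloud(b);im=b['image']
for v in range(192,216,2): print(v,[(u,im[v,u].tolist(),np.round(P[v,u]).astype(int).tolist()) for u in range(249,260,2) if P[v,u,1]>-300 and P[v,u,1]<-150])
E
```

```text
180 254 254 [ 592. -215.  117.]
181 250 255 [ 588. -215.  114.]
182 250 255 [ 588. -217.  112.]
183 251 254 [ 588. -215.  109.]
184 251 254 [ 588. -216.  106.]
185 251 254 [ 588. -215.  103.]
186 251 254 [ 588. -213.   99.]
187 251 255 [ 589. -214.   97.]
188 251 255 [ 590. -214.   94.]
189 250 255 [ 588. -216.   92.]
190 250 255 [ 588. -215.   88.]
191 251 255 [ 588. -218.   87.]
192 251 255 [ 589. -218.   84.]
193 251 255 [ 588. -215.   80.]
194 252 253 [ 587. -218.   78.]
192 [(249, [71, 57, 40], [578, -214, 83]), (251, [43, 72, 51], [584, -213, 82]), (253, [51, 75, 54], [589, -218, 84]), (255, [52, 81, 56], [595, -215, 82])]
194 [(251, [60, 64, 48], [583, -215, 77]), (253, [51, 74, 52], [588, -220, 78]), (255, [63, 64, 46], [596, -207, 73])]
196 [(253, [110, 105, 98], [589, -211, 69])]
198 [(253, [130, 112, 111], [589, -211, 63])]
200 [(253, [128, 118, 112], [589, -212, 58])]
202 [(253, [121, 109, 101], [589, -211, 51])]
204 [(253, [135, 126, 120], [588, -215, 47])]
206 [(253, [125, 115, 111], [589, -210, 39])]
208 [(253, [125, 114, 109], [589, -210, 33])]
210 [(253, [126, 116, 112], [589, -210, 27]), (257, [119, 96, 64], [609, -151, 0]), (259, [117, 96, 74], [614, -156, 2])]
212 [(253, [120, 109, 106], [589, -210, 21]), (255, [105, 86, 71], [601, -165, 0]), (257, [118, 92, 64], [607, -166, 0]), (259, [124, 98, 77], [613, -162, -2])]
214 [(253, [140, 122, 114], [589, -209, 14]), (255, [143, 115, 90], [599, -180, 1]), (257, [157, 121, 84], [605, -176, -1]), (259, [147, 119, 90], [611, -177, -2])]
```

{"op": "drive_tool", "data": {
  "deltas": [
    {"linear": [-10, 0, 0], "turn": 0},
    {"linear": [-20, 0, 0], "turn": 0},
    {"linear": [-35, 0, 0], "turn": 0},
    {"linear": [-50, 0, 0], "turn": 0},
    {"linear": [-50, 0, 2], "turn": 0},
    {"linear": [-50, 0, 4], "turn": 0},
    {"linear": [-50, 0, 6], "turn": 0},
    {"linear": [-50, 0, 7], "turn": 0}
  ],
  "newtons": 4
}}

```text
t: 17.88
position: [638.0, -214.3, 93.0]
tool_rot: [0.08, 0.997, -0.0, 0.0]
contact_force: [0.5, 0.6, 6.7]
grip_width: 24.0
gripper_force: 4.0
```

{"op": "drive_tool", "data": {
  "deltas": [
    {"linear": [3, 0, 0.5], "turn": 0},
    {"linear": [6, 0, 1], "turn": 0},
    {"linear": [12, 0, 1.5], "turn": 0},
    {"linear": [18, 0, 2], "turn": 0},
    {"linear": [23, 0, 2.8], "turn": 0},
    {"linear": [29, 0, 4], "turn": 0},
    {"linear": [35, 0, 5.6], "turn": 0},
    {"linear": [40, 0, 7.2], "turn": 0}
  ]
}}

```text
t: 18.55
position: [598.0, -207.5, 85.5]
tool_rot: [0.08, 0.997, 0.0, -0.0]
contact_force: [-1.1, 0.1, 2.9]
grip_width: 23.7
gripper_force: 4.0
```

```bash
cat >> h.py <<'E'
def drv(tag):
    b=snap('side',tag);Q,ix=green(b)
    s=arm.state();print(s['position'].round(1),s['contact_force'].round(1),s['grip_width'])
    for v in np.unique(ix[:,0])[::2]:
        k=ix[:,0]==v;print(v,ix[k,1].min(),ix[k,1].max(),np.round(np.median(Q[k],0)))
    P=cloud(b)
    k=(P[...,2]>8)&(P[...,2]<140)&(P[...,1]>-300)&(P[...,1]<-120)&(P[...,0]>400)&(P[...,0]<720)
    Q=P[k]
    for z in range(10,140,10):
        m=abs(Q[:,2]-z)<5
        if m.sum(): print(z,m.sum(),np.round(np.percentile(Q[m,0],[5,50,95])),np.round(np.median(Q[m,1])))
E
python3 -c "
from h import *
drv('s7')"
```

```text
[ 597.3 -207.5   85.1] [-0.4 -0.6  2.9] 24.090966934890144
175 260 260 [ 609. -216.  130.]
177 260 261 [ 611. -213.  124.]
179 260 262 [ 611. -217.  119.]
181 261 262 [ 613. -218.  114.]
183 260 262 [ 611. -219.  108.]
185 259 262 [ 610. -218.  102.]
187 259 263 [ 610. -218.   97.]
189 260 264 [ 613. -219.   91.]
191 260 266 [ 616. -218.   84.]
193 261 266 [ 617. -222.   80.]
195 262 265 [ 617. -221.   74.]
10 36 [681. 697. 718.] -275.0
20 60 [681. 696. 718.] -274.0
30 58 [681. 698. 717.] -276.0
40 64 [681. 697. 717.] -276.0
50 60 [679. 696. 717.] -275.0
60 69 [622. 696. 716.] -273.0
70 87 [616. 694. 717.] -271.0
80 85 [608. 689. 715.] -261.0
90 90 [605. 691. 717.] -262.0
100 93 [603. 699. 716.] -242.0
110 28 [586. 605. 614.] -220.0
120 38 [585. 598. 613.] -229.0
130 33 [585. 595. 609.] -230.0
```

{"op": "drive_tool", "data": {
  "deltas": [
    {"linear": [13, 0, 6.5], "turn": 0},
    {"linear": [26, 0, 15], "turn": 0},
    {"linear": [38, 0, 25], "turn": 0},
    {"linear": [49, 0, 36], "turn": 0},
    {"linear": [59, 0, 48], "turn": 0},
    {"linear": [66, 0, 60], "turn": 0},
    {"linear": [71, 0, 72], "turn": 0},
    {"linear": [74, 0, 82], "turn": 0}
  ]
}}

```text
t: 19.27
position: [525.0, -195.7, 2.7]
tool_rot: [0.08, 0.997, 0.0, -0.0]
contact_force: [-0.1, 0.3, -1.1]
grip_width: 24.0
gripper_force: 4.0
```

```bash
python3 -c "
from h import *
drv('s8')
b=load('s8');P=cloud(b)
k=(abs(P[...,0]-523)<60)&(P[...,1]>-260)&(P[...,1]<-150)&(P[...,2]>5)
for v in range(150,230,3):
  q=k[v]
  if q.any(): print(v,np.where(q)[0].min(),np.where(q)[0].max(),P[v][q].mean(0).round(0))
"
```

```text
[ 524.  -195.4    1.2] [-2.3  1.2 -2.8] 23.926568596104985
198 233 233 [ 535. -199.   63.]
200 233 238 [ 542. -202.   57.]
202 234 236 [ 539. -206.   53.]
204 234 234 [ 536. -208.   48.]
10 39 [680. 696. 717.] -275.0
20 64 [603. 693. 717.] -275.0
30 81 [527. 689. 717.] -270.0
40 83 [524. 689. 716.] -271.0
50 95 [523. 687. 716.] -266.0
60 105 [514. 682. 714.] -259.0
70 106 [514. 689. 716.] -266.0
80 78 [516. 691. 717.] -263.0
90 92 [518. 694. 716.] -260.0
100 80 [520. 701. 719.] -248.0
120 15 [510. 529. 551.] -276.0
130 57 [509. 529. 566.] -276.0
150 214 240 [ 521. -232.  211.]
153 214 239 [ 519. -235.  203.]
156 219 235 [ 520. -233.  195.]
159 219 237 [ 523. -227.  185.]
162 220 237 [ 524. -230.  177.]
165 219 236 [ 521. -233.  170.]
168 217 240 [ 524. -225.  159.]
171 216 240 [ 523. -221.  149.]
174 240 240 [ 557. -193.  129.]
189 226 232 [ 524. -214.   96.]
192 226 232 [ 523. -214.   87.]
195 225 232 [ 522. -213.   78.]
198 225 235 [ 526. -210.   67.]
201 225 239 [ 531. -212.   59.]
204 228 234 [ 527. -218.   53.]
207 229 233 [ 527. -220.   45.]
210 229 233 [ 526. -219.   36.]
```

```bash
python3 -c "
from h import *
for n,c in (('side',load('s8')),('top',snap('top','t8'))):
  P=cloud(c);k=(P[...,0]>470)&(P[...,0]<670)&(P[...,1]>-250)&(P[...,1]<-160)&(P[...,2]>4)&(P[...,2]<75)
  ii=np.argwhere(k);print(n,len(ii))
  for x in range(470,670,10):
    m=k&(abs(P[...,0]-x)<5)
    if m.any(): print(x,m.sum(),P[m].mean(0).round(0),P[m][:,2].min().round(),P[m][:,2].max().round(),c['image'][m].mean(0).round())
"
```

```text
side 159
510 14 [ 513. -207.   64.] 55.0 72.0 [ 98. 101.  93.]
520 44 [ 521. -219.   55.] 25.0 75.0 [125. 116. 116.]
530 51 [ 530. -213.   52.] 26.0 75.0 [109. 105.  99.]
540 21 [ 539. -204.   55.] 41.0 63.0 [63. 91. 64.]
550 7 [ 548. -201.   55.] 54.0 57.0 [ 76. 102.  72.]
590 12 [ 589. -209.   31.] 26.0 41.0 [151. 148. 137.]
600 8 [ 600. -210.   24.] 22.0 28.0 [200. 188. 181.]
610 2 [ 606. -207.   23.] 22.0 23.0 [202. 188. 184.]
top 14
470 1 [ 470. -243.    8.] 8.0 8.0 [162. 138. 109.]
480 3 [ 478. -228.    5.] 4.0 5.0 [166. 142. 112.]
490 4 [ 488. -232.    5.] 5.0 6.0 [157. 136. 108.]
500 5 [ 500. -237.    5.] 4.0 7.0 [96. 83. 65.]
510 1 [ 508. -230.    4.] 4.0 4.0 [94. 80. 63.]
```

{"op": "drive_tool", "data": {
  "deltas": [
    {"linear": [1, 0, 3], "turn": 0},
    {"linear": [2, 0, 6], "turn": 0},
    {"linear": [3, 0, 9], "turn": 0},
    {"linear": [4, 0, 12], "turn": 0},
    {"linear": [5, 0, 14], "turn": 0},
    {"linear": [5, 0, 15], "turn": 0},
    {"linear": [5, 0, 15], "turn": 0},
    {"linear": [5, 0, 15], "turn": 0}
  ]
}}

```text
t: 20.03
position: [520.9, -195.1, -11.3]
tool_rot: [0.08, 0.997, -0.0, 0.0]
contact_force: [-0.1, -0.1, 0.1]
grip_width: 23.7
gripper_force: 4.0
```

```bash
cat >> h.py <<'E'
def prof(tag,n='side',yl=(-250,-160)):
  c=snap(n,tag);s=arm.state();print(s['position'].round(1),s['contact_force'].round(1),s['grip_width'])
  P=cloud(c);im=c['image'].astype(int);k=(P[...,0]>420)&(P[...,0]<670)&(P[...,1]>yl[0])&(P[...,1]<yl[1])&(P[...,2]>4)&(P[...,2]<75)
  for x in range(420,670,10):
    m=k&(abs(P[...,0]-x)<5)
    if m.any(): 
      g=(im[m][:,1]>im[m][:,0]+15).sum(); print(x,m.sum(),g,P[m].mean(0).round(0)[1:],P[m][:,2].min().round(),P[m][:,2].max().round())
E
python3 -c "
from h import *
prof('s9')"
```

```text
[ 521.  -195.2  -11.3] [-0.6 -0.2 -1.3] 24.080612077250553
510 13 0 [-214.   66.] 56.0 74.0
520 52 0 [-219.   50.] 16.0 74.0
530 47 15 [-207.   43.] 14.0 73.0
540 17 11 [-205.   39.] 27.0 49.0
590 9 0 [-209.   22.] 20.0 25.0
600 8 0 [-211.   19.] 17.0 22.0
610 1 0 [-213.   21.] 21.0 21.0
```

{"op": "drive_tool", "data": {
  "deltas": [
    {"linear": [0, 0, 2], "turn": 0},
    {"linear": [1, 0, 4], "turn": 0},
    {"linear": [1, 0, 6], "turn": 0},
    {"linear": [1, 0, 7], "turn": 0},
    {"linear": [1, 0, 7], "turn": 0},
    {"linear": [1, 0, 7], "turn": 0},
    {"linear": [1, 0, 7], "turn": 0},
    {"linear": [1, 0, 7], "turn": 0}
  ]
}}

```text
t: 20.75
position: [519.9, -195.0, -18.4]
tool_rot: [0.08, 0.997, -0.0, 0.0]
contact_force: [0.3, 0.4, -0.3]
grip_width: 23.8
gripper_force: 4.0
```

{"op": "drive_tool", "data": {
  "deltas": [
    {"linear": [0, 0, 0], "turn": 0},
    {"linear": [0, 0, 0], "turn": 0},
    {"linear": [0, 0, 0], "turn": 0},
    {"linear": [0, 0, 0], "turn": 0},
    {"linear": [0, 0, 0], "turn": 0},
    {"linear": [0, 0, 0], "turn": 0},
    {"linear": [0, 0, 0], "turn": 0},
    {"linear": [0, 0, 0], "turn": 0}
  ],
  "grip": -0.3
}}

```text
t: 21.42
position: [519.8, -194.9, -18.4]
tool_rot: [0.08, 0.997, -0.0, -0.0]
contact_force: [0.3, 0.1, 0.6]
grip_width: 32.5
gripper_force: 0.0
```

```bash
python3 -c "
from h import *
prof('s10')"
```

```text
[ 519.9 -194.9  -18.4] [ 0.2 -0.  -0.6] 32.74988557407547
510 11 0 [-223.   68.] 62.0 74.0
520 52 0 [-224.   52.] 19.0 75.0
530 42 8 [-201.   32.] 11.0 59.0
540 17 8 [-205.   19.] 12.0 23.0
590 4 0 [-209.   14.] 13.0 14.0
600 3 0 [-211.   14.] 11.0 16.0
610 1 0 [-211.   14.] 14.0 14.0
660 6 0 [-218.   10.] 9.0 13.0
```

```bash
python3 -c "
from h import *
prof('t10','top',(-260,-150))
Q,ix=green(load('t10'),lo=(400,-330,0),hi=(720,-100,60));print(len(Q))
P=cloud(load('t10'))
for v in range(150,240,8): print(v,[P[v,u].round(0).tolist() for u in (240,256,268)])
"
```

```text
[ 519.9 -195.   -18.4] [-0.7  0.5  0.6] 32.511730633382825
420 1 0 [-250.    4.] 4.0 4.0
430 1 0 [-248.    6.] 6.0 6.0
440 3 0 [-195.    6.] 4.0 7.0
450 1 0 [-201.    5.] 5.0 5.0
460 3 0 [-209.    5.] 5.0 6.0
470 4 0 [-242.    5.] 4.0 6.0
480 3 0 [-249.    5.] 4.0 5.0
490 3 0 [-238.    5.] 5.0 5.0
500 5 0 [-240.    5.] 4.0 6.0
520 1 0 [-247.    5.] 5.0 5.0
0
150 [[768.0, -212.0, -1.0], [715.0, -250.0, 91.0], [741.0, -299.0, -0.0]]
158 [[739.0, -204.0, 7.0], [689.0, -242.0, 97.0], [714.0, -290.0, 2.0]]
166 [[565.0, -168.0, 396.0], [566.0, -205.0, 367.0], [690.0, -282.0, -4.0]]
174 [[539.0, -161.0, 419.0], [533.0, -195.0, 407.0], [535.0, -223.0, 380.0]]
182 [[515.0, -155.0, 439.0], [503.0, -185.0, 446.0], [505.0, -212.0, 418.0]]
190 [[483.0, -147.0, 490.0], [477.0, -177.0, 480.0], [481.0, -204.0, 440.0]]
198 [[457.0, -141.0, 526.0], [453.0, -170.0, 508.0], [459.0, -197.0, 463.0]]
206 [[434.0, -135.0, 555.0], [433.0, -164.0, 527.0], [439.0, -190.0, 481.0]]
214 [[415.0, -130.0, 578.0], [414.0, -158.0, 549.0], [422.0, -184.0, 489.0]]
222 [[397.0, -126.0, 598.0], [396.0, -152.0, 568.0], [406.0, -179.0, 495.0]]
230 [[381.0, -122.0, 612.0], [382.0, -148.0, 573.0], [490.0, -218.0, -0.0]]
238 [[366.0, -118.0, 625.0], [367.0, -144.0, 581.0], [467.0, -211.0, -2.0]]
```

{"op": "drive_tool", "data": {
  "deltas": [
    {"linear": [0, 0, -5], "turn": 0},
    {"linear": [0, 0, -25], "turn": 0},
    {"linear": [0, 0, -55], "turn": 0},
    {"linear": [0, 20, -85], "turn": 0},
    {"linear": [0, 50, -110], "turn": 0},
    {"linear": [0, 85, -120], "turn": 0},
    {"linear": [0, 120, -120], "turn": 0},
    {"linear": [0, 150, -120], "turn": 0}
  ],
  "grip": 0
}}

```text
t: 22.18
position: [544.4, -44.4, 103.0]
tool_rot: [0.079, 0.997, 0.0, 0.001]
contact_force: [0.3, 0.4, -0.5]
grip_width: 47.0
gripper_force: 0.0
```

```bash
python3 -c "
from h import *
c=snap('top','t11');print(arm.state()['position'])
Q,ix=green(c,lo=(400,-330,2),hi=(720,-100,60));print(len(Q))
if len(Q)>10:
  (ctr,sz,ang)=cv2.minAreaRect(Q[:,:2].astype(np.float32));print(ctr,sz,ang,np.median(Q[:,2]),np.percentile(Q,[0,100],axis=0).round())
prof('t12','top',(-260,-150))
"
```

```text
[545.0008568  -38.40198303 102.25200417]
194
(541.943603515625, -198.67274475097656) (22.490503311157227, 87.95542907714844) 81.09046173095703 20.589102416645233 [[ 498. -214.   10.]
 [ 586. -182.   27.]]
[544.4 -41.5 102. ] [0.2 0.3 0.2] 47.00301275969061
420 2 0 [-192.    7.] 6.0 7.0
430 5 0 [-214.    6.] 4.0 8.0
440 5 0 [-193.    5.] 4.0 7.0
450 5 0 [-213.    5.] 4.0 7.0
460 5 0 [-178.    5.] 4.0 5.0
470 5 0 [-208.    5.] 4.0 6.0
480 9 0 [-208.    5.] 4.0 7.0
490 4 0 [-198.    5.] 4.0 6.0
500 29 19 [-196.   16.] 4.0 26.0
510 30 27 [-197.   20.] 4.0 28.0
520 27 22 [-197.   19.] 5.0 26.0
530 33 26 [-201.   18.] 4.0 25.0
540 26 20 [-201.   17.] 5.0 25.0
550 23 21 [-200.   18.] 4.0 27.0
560 24 18 [-198.   16.] 4.0 24.0
570 26 23 [-205.   17.] 4.0 24.0
580 24 21 [-203.   18.] 4.0 25.0
590 10 0 [-212.    9.] 4.0 17.0
600 12 0 [-212.   11.] 4.0 18.0
610 5 0 [-199.   12.] 4.0 16.0
620 8 0 [-209.   11.] 5.0 14.0
630 14 0 [-207.    8.] 4.0 17.0
640 10 0 [-211.   10.] 4.0 14.0
650 8 0 [-207.   10.] 4.0 16.0
660 9 0 [-193.    6.] 4.0 11.0
```

{"op": "drive_tool", "data": {
  "deltas": [
    {"linear": [-6, -20, 0], "turn": 0},
    {"linear": [-12, -45, 0], "turn": 0},
    {"linear": [-20, -72, 0], "turn": 0},
    {"linear": [-28, -100, 0], "turn": 0},
    {"linear": [-36, -126, 0], "turn": 0},
    {"linear": [-42, -146, 0], "turn": 0},
    {"linear": [-42, -150, 0], "turn": 0},
    {"linear": [-42, -150, 0], "turn": 0}
  ]
}}

```text
t: 22.95
position: [560.6, -203.8, 101.7]
tool_rot: [0.081, 0.997, -0.0, -0.0]
contact_force: [-0.6, 0.2, 0.4]
grip_width: 46.9
gripper_force: 0.0
```

{"op": "drive_tool", "data": {
  "deltas": [
    {"linear": [0, 0, 15], "turn": 0},
    {"linear": [0, 0, 35], "turn": 0},
    {"linear": [0, 0, 55], "turn": 0},
    {"linear": [0, 0, 75], "turn": 0},
    {"linear": [0, 0, 92], "turn": 0},
    {"linear": [0, 0, 106], "turn": 0},
    {"linear": [0, 0, 115], "turn": 0},
    {"linear": [0, 0, 120], "turn": 0}
  ]
}}

```text
t: 23.62
position: [561.0, -200.9, -19.3]
tool_rot: [0.079, 0.997, 0.0, -0.0]
contact_force: [0.6, -1.2, -0.0]
grip_width: 47.0
gripper_force: 0.0
```

{"op": "drive_tool", "data": {
  "deltas": [
    {"linear": [0, 0, 1], "turn": 0},
    {"linear": [0, 0, 1], "turn": 0},
    {"linear": [0, 0, 1], "turn": 0},
    {"linear": [0, 0, 1], "turn": 0},
    {"linear": [0, 0, 1], "turn": 0},
    {"linear": [0, 0, 1], "turn": 0},
    {"linear": [0, 0, 1], "turn": 0},
    {"linear": [0, 0, 1], "turn": 0}
  ],
  "grip": -1,
  "newtons": 20
}}

```text
t: 24.28
position: [561.8, -201.8, -18.7]
tool_rot: [0.08, 0.997, -0.0, 0.001]
contact_force: [-0.6, 0.2, 6.9]
grip_width: 23.0
gripper_force: 20.0
```

{"op": "drive_tool", "data": {
  "deltas": [
    {"linear": [0, 0, -5], "turn": 0},
    {"linear": [0, 0, -15], "turn": 0},
    {"linear": [0, 0, -32], "turn": 0},
    {"linear": [0, 0, -50], "turn": 0},
    {"linear": [0, 0, -70], "turn": 0},
    {"linear": [0, 0, -90], "turn": 0},
    {"linear": [0, 0, -108], "turn": 0},
    {"linear": [0, 0, -120], "turn": 0}
  ]
}}

```text
t: 24.95
position: [561.8, -201.9, 103.2]
tool_rot: [0.08, 0.997, -0.0, 0.001]
contact_force: [-0.1, -0.3, -1.0]
grip_width: 23.0
gripper_force: 20.0
```

{"op": "drive_tool", "data": {
  "deltas": [
    {"linear": [4, 20, 0], "turn": 0},
    {"linear": [10, 48, 0], "turn": 0},
    {"linear": [16, 78, 0], "turn": 0},
    {"linear": [22, 108, 0], "turn": 0},
    {"linear": [28, 138, 0], "turn": 0},
    {"linear": [34, 168, 0], "turn": 0},
    {"linear": [38, 190, 0], "turn": 0},
    {"linear": [40.5, 203.5, 0], "turn": 0}
  ]
}}

```text
t: 25.62
position: [553.4, 8.9, 100.9]
tool_rot: [0.078, 0.997, 0.0, -0.0]
contact_force: [-0.0, -0.3, -1.0]
grip_width: 22.8
gripper_force: 20.0
```

```bash
cat > m.py <<'E'
from h import *
import sys
tag=sys.argv[1]
for n in ('side','top'):
    c=snap(n,tag+n)
    P=cloud(c);Q,ix=green(c,lo=(400,-80,0),hi=(720,90,180));print(n,len(Q))
    s=arm.state();print(s['position'].round(1),s['contact_force'].round(1),s['grip_width'])
    th=np.radians(-9);ex=np.array([np.cos(th),np.sin(th)]);ey=np.array([-ex[1],ex[0]]);o=np.array([575.5,2.5])
    loc=lambda q:np.c_[(q[:,:2]-o)@ex,(q[:,:2]-o)@ey,q[:,2]]
    if len(Q)>10:
        L=loc(Q);print(np.percentile(L,[0,2,50,98,100],axis=0).round(1).tolist())
        print(cv2.minAreaRect(Q[:,:2].astype(np.float32)))
        for x in range(-120,40,10):
            m=abs(L[:,0]-x)<5
            if m.sum()>2: print(x,m.sum(),L[m].mean(0).round(1),L[m].min(0).round(),L[m].max(0).round())
E
python3 m.py b1
```

```text
side 113
[553.5  10.7 100.8] [ 0.7  3.7 -0.6] 22.96345288712075
[[-84.9, -18.5, 119.3], [-84.1, -14.1, 123.4], [-56.2, -6.6, 134.5], [-3.3, 3.4, 141.0], [-3.2, 5.2, 142.1]]
((531.2421264648438, 3.7303695678710938), (21.23200225830078, 82.17993927001953), 77.12124633789062)
-80 21 [-79.5  -5.3 133.1] [-85. -11. 122.] [-75.   2. 141.]
-70 20 [-69.3  -6.6 133.2] [-75. -14. 119.] [-66.   3. 142.]
-60 16 [-59.6  -5.  133.3] [-64. -12. 125.] [-56.   4. 139.]
-50 18 [-50.4  -5.5 133.1] [-54. -12. 123.] [-47.   5. 141.]
-40 18 [-41.   -5.3 132.9] [-44. -11. 124.] [-37.  -1. 140.]
-10 14 [ -8.7  -8.1 133.6] [-12. -19. 125.] [ -6.  -3. 141.]
0 5 [ -3.3  -8.1 134.7] [ -3. -13. 129.] [ -3.  -3. 140.]
top 107
[553.6   8.5 100.8] [ 0.  -0.6 -0.3] 22.642793645699662
[[-88.2, -7.1, 127.2], [-86.9, -6.4, 131.8], [-63.5, -0.3, 140.2], [-36.0, 7.9, 146.1], [-35.5, 8.9, 148.2]]
((514.2555541992188, 11.701017379760742), (13.516548156738281, 52.6044921875), 75.040283203125)
-90 9 [-86.6   3.4 137.9] [-88.  -5. 130.] [-85.   9. 144.]
-80 21 [-80.1   0.2 141.1] [-85.  -5. 133.] [-75.   8. 148.]
-70 21 [-70.3   0.2 140.5] [-75.  -6. 135.] [-66.   7. 146.]
-60 22 [-60.2  -0.5 140.1] [-65.  -7. 134.] [-55.   6. 146.]
-50 18 [-50.1  -0.8 138.7] [-55.  -6. 127.] [-45.   5. 143.]
-40 16 [-40.2  -0.3 139.9] [-45.  -6. 136.] [-36.   4. 143.]
```

{"op": "drive_tool", "data": {
  "deltas": [
    {"linear": [0, 0, 6], "turn": 0},
    {"linear": [0, 0, 16], "turn": 0},
    {"linear": [0, 0, 28], "turn": 0},
    {"linear": [0, 0, 40], "turn": 0},
    {"linear": [0, 0, 52], "turn": 0},
    {"linear": [0, 0, 58], "turn": 0},
    {"linear": [0, 0, 60], "turn": 0},
    {"linear": [0, 0, 60], "turn": 0}
  ]
}}

```text
t: 26.38
position: [553.4, 5.5, 39.9]
tool_rot: [0.08, 0.997, -0.0, -0.001]
contact_force: [-0.0, -0.3, -1.0]
grip_width: 22.8
gripper_force: 20.0
```

```bash
python3 m.py b2
```

```text
side 104
[553.7   5.5  40.5] [ 0.6 -0.2 -0.4] 22.875913266842968
[[-84.5, -18.1, 62.5], [-84.1, -14.5, 65.2], [-52.7, -8.1, 75.5], [-1.9, 0.5, 82.0], [-1.9, 3.6, 82.5]]
((531.7979125976562, 2.9790830612182617), (20.23225975036621, 82.56810760498047), 83.98404693603516)
-80 15 [-80.9  -7.5  75.5] [-85. -14.  67.] [-78.  -1.  81.]
-70 18 [-70.4  -8.3  76.7] [-75. -18.  70.] [-65.  -1.  82.]
-60 17 [-59.6  -8.   76.4] [-65. -17.  71.] [-56.  -3.  82.]
-50 17 [-49.3  -7.4  74.9] [-53. -13.  65.] [-46.   4.  81.]
-40 18 [-40.3  -7.9  73.3] [-44. -14.  62.] [-37.   3.  81.]
-10 13 [-8.6 -7.4 73.1] [-11. -14.  65.] [-5.  1. 79.]
0 6 [ -2.9 -10.2  74.6] [ -5. -14.  70.] [-2. -6. 78.]
top 149
[554.    5.6  40.9] [-0.8  0.4 -0.6] 22.657439662616984
[[-87.0, -17.3, 69.6], [-85.6, -11.5, 72.1], [-60.9, -1.1, 79.9], [-31.2, 10.0, 88.0], [-26.3, 11.7, 168.5]]
((518.2880859375, 9.587242126464844), (28.611833572387695, 57.48835754394531), 67.12932586669922)
-90 5 [-86.2  -1.1  78.1] [-87.  -7.  77.] [-85.   5.  82.]
-80 30 [-79.9  -1.   79.9] [-85. -10.  72.] [-76.  10.  88.]
-70 27 [-69.8  -0.8  80.2] [-75. -11.  74.] [-65.   9.  86.]
-60 31 [-59.4  -3.1  84.9] [-64. -17.  70.] [-55.  12. 168.]
-50 27 [-50.   -0.2  79.4] [-55. -10.  73.] [-46.  11.  86.]
-40 22 [-40.5  -1.9  79.4] [-44. -11.  72.] [-35.   9.  85.]
-30 7 [-30.8   2.8  78.8] [-35.  -1.  75.] [-26.   5.  82.]
```

{"op": "drive_tool", "data": {
  "deltas": [
    {"linear": [0, 0, 8], "turn": 0},
    {"linear": [0, 0, 16], "turn": 0},
    {"linear": [0, 0, 24], "turn": 0},
    {"linear": [0, 0, 32], "turn": 0},
    {"linear": [0, 0, 39], "turn": 0},
    {"linear": [0, 0, 44], "turn": 0},
    {"linear": [0, 0, 48], "turn": 0},
    {"linear": [0, 0, 50], "turn": 0}
  ]
}}

```text
t: 27.15
position: [553.5, 5.7, -10.1]
tool_rot: [0.08, 0.997, -0.0, -0.0]
contact_force: [0.6, 0.0, -0.6]
grip_width: 22.9
gripper_force: 20.0
```

{"op": "drive_tool", "data": {
  "deltas": [
    {"linear": [0, 0, 1], "turn": 0},
    {"linear": [0, 0, 2], "turn": 0},
    {"linear": [0, 0, 3], "turn": 0},
    {"linear": [0, 0, 3], "turn": 0},
    {"linear": [0, 0, 3], "turn": 0},
    {"linear": [0, 0, 3], "turn": 0},
    {"linear": [0, 0, 3], "turn": 0},
    {"linear": [0, 0, 3], "turn": 0}
  ]
}}

```text
t: 27.82
position: [553.7, 5.7, -12.3]
tool_rot: [0.08, 0.997, -0.0, 0.0]
contact_force: [0.2, 0.2, -0.8]
grip_width: 22.8
gripper_force: 20.0
```

```bash
python3 m.py b3
```

```text
side 0
[553.7   5.7 -12.4] [ 0.2  0.1 -1.5] 22.860148034729303
top 138
[553.7   5.7 -12.4] [ 1.2  0.1 -1.1] 23.013474009528736
[[-86.6, -20.7, 17.0], [-85.8, -13.3, 18.7], [-61.4, -1.3, 27.3], [-32.7, 11.4, 114.8], [-28.6, 12.3, 126.5]]
((517.0643920898438, 7.101627349853516), (31.596391677856445, 56.984249114990234), 75.47140502929688)
-90 4 [-86.2  -0.7  27.6] [-87.  -5.  25.] [-86.   4.  31.]
-80 25 [-80.   -0.7  26.7] [-85. -11.  21.] [-75.   9.  34.]
-70 29 [-70.4  -1.6  26.9] [-75. -12.  19.] [-66.  12.  34.]
-60 31 [-59.7  -1.2  35.5] [-65. -21.  19.] [-55.  12. 115.]
-50 25 [-50.7  -2.   34.6] [-55. -13.  17.] [-47.  10. 126.]
-40 18 [-41.   -2.2  26.7] [-45. -10.  22.] [-37.   6.  32.]
-30 6 [-32.1   4.7  25.1] [-35.   1.  18.] [-29.   8.  28.]
```

{"op": "drive_tool", "data": {
  "deltas": [
    {"linear": [0, 0, 0.5], "turn": 0},
    {"linear": [0, 0, 1], "turn": 0},
    {"linear": [0, 0, 1.5], "turn": 0},
    {"linear": [0, 0, 2], "turn": 0},
    {"linear": [0, 0, 2.5], "turn": 0},
    {"linear": [0, 0, 2.5], "turn": 0},
    {"linear": [0, 0, 2.5], "turn": 0},
    {"linear": [0, 0, 2.5], "turn": 0}
  ]
}}

```text
t: 28.58
position: [553.7, 5.7, -14.7]
tool_rot: [0.08, 0.997, 0.0, 0.0]
contact_force: [-1.4, -0.2, 5.4]
grip_width: 22.8
gripper_force: 20.0
```

{"op": "drive_tool", "data": {
  "deltas": [
    {"linear": [0, 0, 0], "turn": 0},
    {"linear": [0, 0, 0], "turn": 0},
    {"linear": [0, 0, 0], "turn": 0},
    {"linear": [0, 0, 0], "turn": 0},
    {"linear": [0, 0, 0], "turn": 0},
    {"linear": [0, 0, 0], "turn": 0},
    {"linear": [0, 0, -1], "turn": 0},
    {"linear": [0, 0, -2], "turn": 0}
  ],
  "grip": 0
}}

```text
t: 29.25
position: [553.7, 5.7, -12.9]
tool_rot: [0.08, 0.997, -0.0, -0.0]
contact_force: [-0.1, -0.1, 0.4]
grip_width: 47.0
gripper_force: 0.0
```

{"op": "drive_tool", "data": {
  "deltas": [
    {"linear": [0, 0, -5], "turn": 0},
    {"linear": [0, 0, -15], "turn": 0},
    {"linear": [0, 0, -30], "turn": 0},
    {"linear": [0, 0, -55], "turn": 0},
    {"linear": [0, 0, -85], "turn": 0},
    {"linear": [0, 0, -120], "turn": 0},
    {"linear": [0, 0, -160], "turn": 0},
    {"linear": [0, 0, -195], "turn": 0}
  ]
}}

```text
t: 29.92
position: [553.5, 5.4, 185.4]
tool_rot: [0.08, 0.997, 0.0, 0.001]
contact_force: [-0.3, 0.4, 0.3]
grip_width: 47.2
gripper_force: 0.0
```

{"op": "drive_tool", "data": {
  "deltas": [
    {"linear": [-4, 20, 0], "turn": 0},
    {"linear": [-8, 45, 0], "turn": 0},
    {"linear": [-12, 70, 0], "turn": 0},
    {"linear": [-16, 95, 0], "turn": 0},
    {"linear": [-20, 120, 0], "turn": 0},
    {"linear": [-22, 145, 0], "turn": 0},
    {"linear": [-22, 165, 0], "turn": 0},
    {"linear": [-22, 179.5, 0], "turn": 0}
  ]
}}

```text
t: 30.58
position: [603.9, 181.5, 182.8]
tool_rot: [0.079, 0.997, 0.0, 0.0]
contact_force: [0.2, 0.6, -0.7]
grip_width: 46.8
gripper_force: 0.0
```

```bash
python3 m.py b4
```

```text
side 0
[603.9 184.  182.5] [-1.5  3.7 -1. ] 46.918346978819216
top 205
[603.7 181.9 182.4] [-0.9 -0.5 -0.6] 47.427811285168495
[[-86.3, -11.8, 12.7], [-85.7, -11.6, 14.4], [-48.0, -1.8, 24.1], [-2.4, 10.6, 31.0], [0.7, 11.8, 32.4]]
((533.2180786132812, 9.192234992980957), (23.633108139038086, 86.96662902832031), 81.0732421875)
-90 5 [-86.   -1.9  25.4] [-86.  -7.  22.] [-86.   3.  30.]
-80 25 [-79.9  -0.6  24.1] [-84. -11.  17.] [-75.  10.  31.]
-70 27 [-70.5  -1.7  25.6] [-75. -12.  18.] [-65.  12.  32.]
-60 29 [-60.4  -0.7  24.9] [-65. -12.  15.] [-56.  12.  32.]
-50 25 [-49.9  -0.5  23.7] [-55. -12.  16.] [-46.  11.  28.]
-40 20 [-40.3  -2.6  23.9] [-44. -11.  13.] [-35.   6.  30.]
-30 19 [-30.2  -2.4  22.5] [-34.  -9.  14.] [-25.   5.  28.]
-20 22 [-19.3  -1.9  22.1] [-25. -11.  13.] [-15.   7.  30.]
-10 21 [-10.3  -2.5  23.8] [-14. -12.  14.] [-6.  9. 30.]
0 12 [-2.3 -0.8 22.1] [ -5. -10.  19.] [ 1.  9. 27.]
```

{"op": "drive_tool", "data": {
  "deltas": [
    {"linear": [0, 0, 0], "turn": 0},
    {"linear": [0, 0, 10], "turn": 0},
    {"linear": [0, 0, 22], "turn": 0},
    {"linear": [0, 0, 36], "turn": 0},
    {"linear": [0, 0, 50], "turn": 0},
    {"linear": [0, 0, 60], "turn": 0},
    {"linear": [0, 0, 68], "turn": 0},
    {"linear": [0, 0, 71], "turn": 0}
  ]
}}

```text
t: 31.35
position: [603.4, 178.7, 109.5]
tool_rot: [0.08, 0.997, -0.001, -0.001]
contact_force: [-0.2, 0.4, 0.1]
grip_width: 46.7
gripper_force: 0.0
```

{"op": "drive_tool", "data": {
  "deltas": [
    {"linear": [0, 0, 0], "turn": 0},
    {"linear": [0, 0, 0], "turn": 0},
    {"linear": [0, 0, 0], "turn": 0},
    {"linear": [0, 0, 0], "turn": 0},
    {"linear": [0, 0, 0], "turn": 0},
    {"linear": [0, 0, 0], "turn": 0},
    {"linear": [0, 0, 0], "turn": 0},
    {"linear": [0, 0, 0], "turn": 0}
  ],
  "grip": -1,
  "newtons": 40
}}

```text
t: 32.02
position: [604.2, 179.4, 111.4]
tool_rot: [0.08, 0.997, 0.0, 0.0]
contact_force: [-1.7, -1.0, 4.3]
grip_width: 12.6
gripper_force: 40.0
```

{"op": "drive_tool", "data": {
  "deltas": [
    {"linear": [0, -5.8, -7.5], "turn": 0},
    {"linear": [0, -12.3, -14.4], "turn": 0},
    {"linear": [0, -19.3, -20.6], "turn": 0},
    {"linear": [0, -27, -26.2], "turn": 0},
    {"linear": [0, -35.1, -31], "turn": 0},
    {"linear": [0, -43.7, -35.1], "turn": 0},
    {"linear": [0, -52.6, -38.3], "turn": 0},
    {"linear": [0, -61.7, -40.6], "turn": 0}
  ]
}}

```text
t: 32.68
position: [594.3, 117.5, 152.3]
tool_rot: [0.08, 0.997, 0.0, 0.0]
contact_force: [4.7, 0.4, -1.7]
grip_width: 13.0
gripper_force: 40.0
```

{"op": "drive_tool", "data": {
  "deltas": [
    {"linear": [0, -9.3, -1.5], "turn": 0},
    {"linear": [0, -18.8, -2.1], "turn": 0},
    {"linear": [0, -28.2, -1.8], "turn": 0},
    {"linear": [0, -37.6, -0.6], "turn": 0},
    {"linear": [0, -46.8, 1.5], "turn": 0},
    {"linear": [0, -55.8, 4.4], "turn": 0},
    {"linear": [0, -64.5, 8.2], "turn": 0},
    {"linear": [0, -72.8, 12.8], "turn": 0}
  ]
}}

```text
t: 33.35
position: [583.0, 45.5, 138.8]
tool_rot: [0.08, 0.997, -0.0, 0.001]
contact_force: [10.5, 2.2, -9.7]
grip_width: 12.8
gripper_force: 40.0
```

{"op": "drive_tool", "data": {
  "deltas": [
    {"linear": [0, -7.8, 5.3], "turn": 0},
    {"linear": [0, -15, 11.4], "turn": 0},
    {"linear": [0, -21.7, 18.1], "turn": 0},
    {"linear": [0, -27.7, 25.4], "turn": 0},
    {"linear": [0, -33, 33.2], "turn": 0},
    {"linear": [0, -35.4, 37.3], "turn": 0},
    {"linear": [0, -37.5, 41.5], "turn": 0},
    {"linear": [0, -39.4, 45.8], "turn": 0}
  ]
}}

```text
t: 34.02
position: [577.1, 7.3, 93.1]
tool_rot: [0.08, 0.997, 0.0, 0.001]
contact_force: [10.0, 1.8, -4.3]
grip_width: 12.6
gripper_force: 40.0
```

{"op": "drive_tool", "data": {
  "deltas": [
    {"linear": [0, -1, 2.2], "turn": 0},
    {"linear": [0, -1.8, 4.4], "turn": 0},
    {"linear": [0, -2.5, 6.5], "turn": 0},
    {"linear": [0, -3.1, 8.2], "turn": 0},
    {"linear": [0, -3.7, 10], "turn": 0},
    {"linear": [0, -4.2, 11.7], "turn": 0},
    {"linear": [0, -4.6, 13], "turn": 0},
    {"linear": [0, -4.7, 13.8], "turn": 0}
  ]
}}

```text
t: 34.68
position: [576.6, 2.9, 79.8]
tool_rot: [0.08, 0.997, 0.0, 0.001]
contact_force: [6.0, 2.6, 10.9]
grip_width: 12.8
gripper_force: 40.0
```

{"op": "drive_tool", "data": {
  "deltas": [
    {"linear": [0, 0, 0.5], "turn": 0},
    {"linear": [0, 0, 1], "turn": 0},
    {"linear": [0, 0, 1.5], "turn": 0},
    {"linear": [0, 0, 1.5], "turn": 0},
    {"linear": [0, 0, 1.5], "turn": 0},
    {"linear": [0, 0, 1.5], "turn": 0},
    {"linear": [0, 0, 1.5], "turn": 0},
    {"linear": [0, 0, 1.5], "turn": 0}
  ]
}}

```text
t: 35.35
position: [576.8, 2.9, 79.6]
tool_rot: [0.08, 0.997, 0.001, 0.001]
contact_force: [0.4, 2.7, 20.6]
grip_width: 13.0
gripper_force: 40.0
```

{"op": "drive_tool", "data": {
  "deltas": [
    {"linear": [0, 0, 0], "turn": 0},
    {"linear": [0, 0, 0], "turn": 0},
    {"linear": [0, 0, 0], "turn": 0},
    {"linear": [0, 0, -15], "turn": 0},
    {"linear": [0, 0, -40], "turn": 0},
    {"linear": [0, 0, -70], "turn": 0},
    {"linear": [0, 0, -105], "turn": 0},
    {"linear": [0, 0, -130], "turn": 0}
  ],
  "grip": 0
}}

```text
t: 36.02
position: [575.4, 2.7, 210.1]
tool_rot: [0.08, 0.997, -0.0, 0.0]
contact_force: [-0.1, -0.7, -0.2]
grip_width: 46.8
gripper_force: 0.0
```

{"op": "drive_tool", "data": {
  "deltas": [
    {"linear": [0, 20, 0], "turn": 0},
    {"linear": [0, 50, 0], "turn": 0},
    {"linear": [0, 80, 0], "turn": 0},
    {"linear": [0, 115, 0], "turn": 0},
    {"linear": [0, 150, 0], "turn": 0},
    {"linear": [0, 180, 0], "turn": 0},
    {"linear": [0, 200, 0], "turn": 0},
    {"linear": [0, 200, 0], "turn": 0}
  ]
}}

```text
t: 36.68
position: [606.5, 205.3, 206.7]
tool_rot: [0.077, 0.997, 0.0, -0.001]
contact_force: [0.2, 0.1, -0.1]
grip_width: 46.9
gripper_force: 0.0
```

```bash
python3 - <<'E'
from h import *
a=snap('top','tf');P=cloud(a);im=a['image'].astype(int)
print(arm.state()['position'],arm.state()['contact_force'])
k=(abs(P[...,0]-575)<110)&(abs(P[...,1])<72)&(P[...,2]>103)
Q=P[k&(im.max(2)<80)];print('bar',len(Q),np.median(Q,0),cv2.minAreaRect(Q[:,:2].astype(np.float32)))
w=(abs(P[...,0]-575)<100)&(abs(P[...,1])<65)&(P[...,2]<95)&(P[...,2]>45)&(im.min(2)>140)
Q=P[w]
for n,m in(('marker',Q[:,1]+0.156*(Q[:,0]-575)>15),('spanner',Q[:,1]+0.156*(Q[:,0]-575)<-15)): print(n,m.sum(),np.median(Q[m],0),cv2.minAreaRect(Q[m][:,:2].astype(np.float32)))
E
```

```text
[606.66460872 202.4647188  206.84228916] [-1.05686999 -0.36358069  0.12702455]
bar 280 [548.92192674  13.49374542 127.1893621 ] ((540.477294921875, 18.207456588745117), (32.441139221191406, 164.34828186035156), 72.35317993164062)
marker 154 [572.8084658   40.38547154  73.01898588] ((559.9531860351562, 40.624324798583984), (28.02570152282715, 120.13471221923828), 89.88587951660156)
spanner 190 [563.48177496 -32.67886164  64.50864354] ((572.01513671875, -33.89582824707031), (23.957399368286133, 150.1890411376953), 80.95755767822266)
```

```bash
python3 -c "
from cell import arm
print(arm.sign_off())"
```

```text
the job is handed in; nothing more can be done
None
```

The job is handed in at about 37 s. The green screwdriver was lowered into its bed and let go there, the tray was seated shut with the marker and spanner still in it, and the red screwdriver, jar and tape measure were not touched. The sign-off returned no verdict, so the result is not confirmed.

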